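Clear the sander's outfeed chute and collect the two inlaid lids

TASK

Somebody left the rubber cleaning stick lying across the strip sander's outfeed chute: first put it back flat on the floor of the plywood tool tray, beside the brush. Then collect both inlaid box lids from the chute into the blue tote, laid flat and face up and not dropped; the upper lid has stopped half under the sander's hood, between the cheeks of the chute, so draw it down gently by its face until it can be gripped. Leave the other things on the bench where they are.

Things in the scene. Friction and masses are not known exactly. Their poses are not given: they have to be found in the camera images.
- sander: Green and grey benchtop strip sander, fixed. Origin on the bench directly below the middle of the hood's front edge; z up, -y is the outfeed direction, +y goes into the machine, x across. A steel chute comes out from under the hood and slopes down at 15 degrees along -y to a stop lip. Friction holds a lid where it lies (coefficient about 0.38, varying by a fifth; fingertips grip its face better).
- hood_edge (a point): Middle of the chute floor under the hood's front edge, 105 mm above the bench. The hood face rises upright here: 300 mm wide, from 150 to 255 mm above the bench, with the drum cover behind it up to 310 mm. Under the hood 46 mm are clear above the chute floor, measured square to it.
- neck_end (a point): Middle of the chute floor where its neck ends, 45 mm down the slope from the hood's edge. The neck (from here up under the hood) is 76 mm wide between cheeks 30 mm high: too close to put fingers beside a lid. Below this point the walls flare over 40 mm of slope to the pan.
- pan_middle (a point): Middle of the pan floor. The pan, the wide lower part of the chute, is 150 mm wide between 3 mm walls 32 mm high (square to the floor), from 85 to 200 mm down the slope from the hood's edge.
- lip (a point): Middle of the chute floor at the stop lip, the lower end of the chute, 200 mm down the slope from the hood's edge. The lip is 14 mm high, 3 mm thick, across the whole pan.
- stick: Cleaning stick of tan gum rubber, rigid, 200 x 40 x 40 mm, 0.25 kg or so, with a browner worn end. Lies across the two walls of the pan above the lower lid, tilted with the chute. Origin at the centre of its underside; x along its length, z to its upper face, y across (pointing up the slope).
- stick_center (a point): Centre of the cleaning stick, 20 mm from each of its long faces.
- lid_low: Dark wooden box lid with inlaid face, rigid, 120 x 60 x 16 mm, about 85 g. Lies in the pan under the stick, its lower end close to the lip. Origin at the centre of its underside, x across its 60 mm width, y along its length (up the slope), z out of the inlaid face.
- lid_high: Lid like the lower one (120 x 60 x 16 mm, about 85 g, same origin and axes) in lighter brown wood. Lies in the neck with only its lower 30 to 45 mm showing in front of the hood. Pressed on the showing face with shut fingertips and drawn down it slides to the lip, once the lower lid is gone. Its face must not be pressed with more than 40 N; 8 to 15 N is plenty.
- tote: Blue plastic open box, fixed, 170 (x) x 240 (y) x 60 mm high outside, walls and floor 5 mm. Origin at the centre of its underside, z up. Both lids fit side by side with their length along x, about 50 mm either side of the middle; one may also lie flat on the other.
- tool_tray: Plywood open tray, fixed, 170 (x) x 260 (y) x 45 mm high outside, walls and floor 6 mm. Origin at the centre of its underside, z up. A bench brush lies in it along y near the +x wall (55 mm from the middle); the stick goes along y in the free part, about 25 mm to the -x side of the middle.
- brush: Small bench brush, 170 mm long, 24 mm wide, 18 mm high, lying in the tool tray; leave it there. Origin at the centre of its underside, y along its length.
- casket: Dark inlaid casket 95 x 130 x 56 mm at the far edge; leave alone. Origin at the centre of its underside.
- tape: Grey-blue tape dispenser 60 x 135 x 78 mm at the far edge; leave alone. Origin at the centre of its underside.
- glue_tin: White glue tin, 90 mm across, 80 mm high, at the far edge; leave alone. Origin at the centre of its underside.
- chisel: Bench chisel with wooden handle, 260 mm long, 26 mm high, lying on the bench below the chute's lip, along x; leave alone. Origin on its underside at the ferrule.
- sanding_block: Cork sanding block 70 x 110 x 32 mm, lying on the robot's side of the chute; leave alone. Origin at the centre of its underside.
There are look-alikes about, which are no part of the job. What is shaped like the lid_high but green is not meant.

How it is judged:
By the outcome, as a careful person would: the job done as asked, in the order asked, and still so for the second after the job is handed in, with the robot touching nothing.
It also fails if it takes over 72 s, if anything falls off the work surface, if the arm or the gripper's body presses on something with over 40 N, if the wrist force passes 120 N, or if a joint passes its speed limit or range.

ROBOT

A 6-joint arm with a two-finger parallel gripper is mounted at the origin on the work surface. World frame = base frame: x ahead of the robot, y to its left, z up, the work surface at z = 0. Lengths are in m, angles in rad, forces in N, time in s.
With the tool pointing down it reaches from about 0.25 to 0.775 m from the base axis. Payload 4 kg.
Tool frame: the origin (TCP) lies at the very end of the fingers, on their centre line; the grasp point (between the pads) lies 19 mm behind it; z points along the fingers, y is the line along which they close (so a half turn about z gives the same grasp; the last joint's range is limited). The gripper opens to 85 mm and grips with 20 to 120 N. Pads are 22 mm wide; open, the fingers measure 114 mm over their backs; the gripper's body (76 mm by 85 mm) begins 54 mm behind the grasp point. The pads swing forward as they close: fully open they stand 13 mm farther back than shut.
Start: joints at [1.179, 0.087, 1.371, -0, 1.684, -0.103], TCP at [0.157, 0.527, 0.199] pointing down, gripper open.
Joint ranges: [-3.1, 3.1], [-0.76, 2.03], [0.27, 2.55], [-1.08, 4.22], [0.17, 2.65], [-2.57, 2.57]. Speed limits (rad/s): [2.79, 2.79, 3.14, 3.14, 3.14, 3.14].

INTERFACE

Orientations are given as a unit quaternion [x, y, z, w].
In Python, from rig import readout, viewer, hand_in gives the robot as it stands.
- The arm moves only by the tool step_arm, never from a script. Its argument "motion" is a list of rows, each a list of 3 entries, a list of its own where there are three numbers: the turn, a rotation vector about the tool's x, y, z in rad, then the shift along the tool's x, y, z in m, then the opening in per cent of the stroke, from 0 (shut) to 100 (fully open). A call has exactly 10 rows; each row is the pose to reach, as a shift and turn from the pose commanded when the call began, along the tool's axes at that moment; what a row does not reach only later rows make up. A row lasts 1/10 s, in which the tool goes at most 50 mm and 8.59 degrees, less where a joint would pass 70% of its speed; a pose out of reach is approached as far as the arm can. A call with a gripper value outside its range is refused whole. The fingers move at their own pace and stop on an object; "grip_force" is the grip in N (left out, the last holds). Time passes only in rows, so rows that repeat a pose let the fingers close, or fill a call up. It gives the time, the measured TCP pose, the force, the opening and the grip force at its end, in the units of the state.
- readout.observe(): the state, without advancing time (a new reading comes with each control period).
- viewer.get_image(name): name is "scene" or "top" or "wrist"; returns the picture (384x512x3 uint8, red, green, blue); there is no depth.
- viewer.calibration(name): a dict with "vertical_fov" (degrees; the focal length in pixels is half the picture's height over the tangent of half this angle, whatever the lens; pixels are square), "cx", "cy" (the principal point, pixels), "rvec" (rotation vector, rad) and "tvec" (3), from world to camera coordinates, as OpenCV has them; the wrist camera has in their place "mount" (4x4, takes a point from camera to tool coordinates, whose origin is the TCP and whose axes are the flange's). Camera axes: x right, y down, z forward; pixel columns grow to the right and rows downward; lengths in m; the calibration is good to about 2 mm. A picture is of the moment at which its call begins: read the wrist's pose just before it. calibration takes no time and is no camera call.
- hand_in(): hands the job in; it is judged then, once.
The state is a dict: "time_s": time; "q": joint angles; "qvel": joint speeds; "joint_torque": joint torques, N m; "position": TCP position; "tcp_rot": TCP orientation; "ft_force": force on the tool from outside, world axes, zero at the start; "moment": the same for the moment, N m; "gripper_width": opening from 0.0 (shut) to 1.0 (fully open); "grip_force": force on a finger pad.
Only numpy, scipy, OpenCV 4.12 (cv2) and the standard library are available. Lean on these libraries where they do the work, as an engineer would, in place of code of your own. Each camera call takes 0.05 s, during which the arm holds its last target. There are 200 camera calls.

## Working session

There is one attempt and no reset: what is moved stays moved. The work goes in short steps, Python scripts to look and compute and a tool call to move; the robot and the scene stay as the last step left them, time stands still between calls to the robot, and variables do not carry over. Pictures are saved under pics/ and viewed, at most 10 in all, crops included, and the job is handed in when it is done.

Besides the shell and the picture viewer there is one more tool, called by a JSON object that holds its "name" and its "arguments". step_arm: Moves the arm, as the interface text tells. Its arguments: {"type":"object","properties":{"motion":{"type":"array","items":{"type":"array"}},"grip_force":{"type":"number"}},"required":["motion"]}

```bash
mkdir -p pics; python3 - <<'E'
from rig import readout, viewer
import cv2,numpy as np
for n in ("scene","top"):
    im=viewer.get_image(n); cv2.imwrite(f"pics/{n}0.png",im[:,:,::-1]); print(n,viewer.calibration(n))
print(viewer.calibration("wrist")); print(readout.observe())
E
```

```text
scene {'vertical_fov': 42.98739497766305, 'cx': 257.4835141621719, 'cy': 187.8674359598722, 'rvec': array([ 1.99837898,  0.83881246, -0.44959027]), 'tvec': array([-0.34968316, -0.11013806,  1.64755605])}
top {'vertical_fov': 44.46588613849033, 'cx': 259.9578246724204, 'cy': 186.66506222980695, 'rvec': array([ 2.14435884, -2.19900766,  0.06186504]), 'tvec': array([0.01023979, 0.49864098, 1.35937738])}
{'vertical_fov': 64.35869248480923, 'cx': 252.33632563496516, 'cy': 194.91178955572767, 'mount': array([[-3.89253817e-04, -9.51890220e-01, -3.06438994e-01,
         7.78453523e-02],
       [ 9.99998810e-01,  8.70107641e-05, -1.54052864e-03,
         1.14575016e-04],
       [ 1.49307764e-03, -3.06439229e-01,  9.51889053e-01,
        -1.76234985e-01],
       [ 0.00000000e+00,  0.00000000e+00,  0.00000000e+00,
         1.00000000e+00]])}
{'time_s': 0.1, 'q': array([ 1.17887675e+00,  8.79364904e-02,  1.37214671e+00, -3.84113613e-05,
        1.68360588e+00, -1.03104699e-01]), 'qvel': array([ 6.40063212e-05, -6.59917190e-04, -3.96278186e-03,  5.90761139e-04,
       -2.05056187e-03, -1.48290204e-04]), 'joint_torque': array([ 2.14388412e-03, -3.53013182e+01, -3.14219749e+01, -4.25196322e-05,
        7.90201302e-03, -1.68640133e-05]), 'position': array([0.15646612, 0.52672319, 0.19790386]), 'tcp_rot': array([ 1.43908100e-01,  9.89590501e-01, -1.02094309e-03, -2.38299923e-04]), 'ft_force': array([-0.48560943,  0.06162142, -0.80828076]), 'moment': array([-0.00679301,  0.02383437,  0.04624319]), 'grip_force': 0.0, 'gripper_width': 1.0009079682492499}
```

View pics/top0.png

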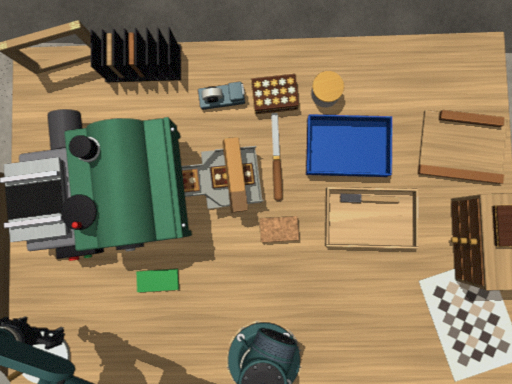

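View pics/scene0.png

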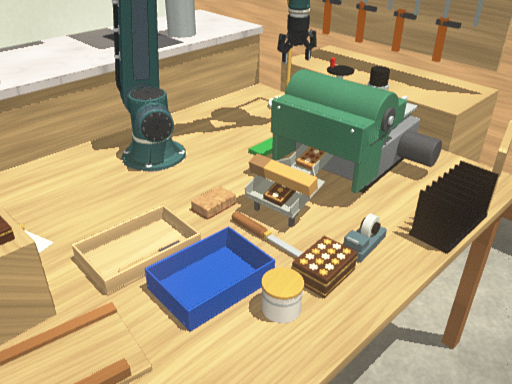

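The top view shows the chute at (180-262, 145-210), with the stick at (235, 175) across it. The blue tote is at (349, 146), the tray at (371, 218) with its brush on the far side, and the green decoy at (158, 280). I'll enlarge the work area.

```bash
cat > h.py <<'E'
import numpy as np,cv2
from rig import readout,viewer
from scipy.spatial.transform import Rotation as R
def cam(n,st=None):
    c=viewer.calibration(n); f=192/np.tan(np.radians(c['vertical_fov']/2))
    K=np.array([[f,0,c['cx']],[0,f,c['cy']],[0,0,1]])
    if n=='wrist':
        M=np.array(c['mount']); Rt=R.from_quat(st['tcp_rot']).as_matrix()
        Rc=Rt@M[:3,:3]; o=Rt@M[:3,3]+st['position']; return K,Rc.T,-Rc.T@o
    return K,cv2.Rodrigues(c['rvec'])[0],np.array(c['tvec'])
def ray(C,uv):
    K,Rm,t=C; d=Rm.T@np.linalg.solve(K,[uv[0],uv[1],1]); return -Rm.T@t,d/np.linalg.norm(d)
def onz(C,uv,z):
    o,d=ray(C,uv); return o+d*(z-o[2])/d[2]
def onplane(C,uv,p,n):
    o,d=ray(C,uv); return o+d*(np.dot(p-o,n)/np.dot(d,n))
def proj(C,P):
    K,Rm,t=C; q=K@(Rm@np.asarray(P)+t); return q[:2]/q[2]
def two(C1,u1,C2,u2):
    o1,d1=ray(C1,u1);o2,d2=ray(C2,u2)
    s=np.linalg.lstsq(np.c_[d1,-d2],o2-o1,rcond=None)[0]
    a,b=o1+s[0]*d1,o2+s[1]*d2; return (a+b)/2,np.linalg.norm(a-b)
E
python3 - <<'E'
from h import *
im=cv2.imread('pics/top0.png'); T=cam('top')
hsv=cv2.cvtColor(im,cv2.COLOR_BGR2HSV)
def rect(m,z,nm):
    cs=cv2.findContours(m,cv2.RETR_EXTERNAL,cv2.CHAIN_APPROX_NONE)[0]; c=max(cs,key=cv2.contourArea)
    P=np.array([onz(T,p[0],z)[:2] for p in c]).astype(np.float32)
    r=cv2.minAreaRect(P); print(nm,cv2.boundingRect(c),np.round(r[0],4),np.round(r[1],4),round(r[2],2))
rect(cv2.inRange(hsv,(105,120,40),(125,255,255)),0.06,'tote')
top=im[105:265,170:430]; cv2.imwrite('pics/crop0.png',cv2.resize(top,None,fx=3,fy=3,interpolation=cv2.INTER_CUBIC))
s=cv2.imread('pics/scene0.png')[130:250,200:360]; cv2.imwrite('pics/crop1.png',cv2.resize(s,None,fx=5,fy=5,interpolation=cv2.INTER_CUBIC))
E
```

```text
tote (307, 115, 85, 62) [ 0.608  -0.2602] [0.2395 0.173 ] 86.96
```

View pics/crop0.png

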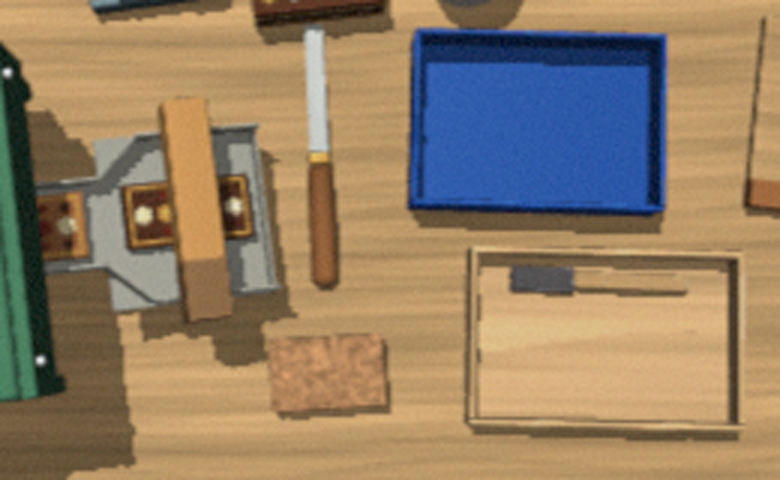

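View pics/crop1.png

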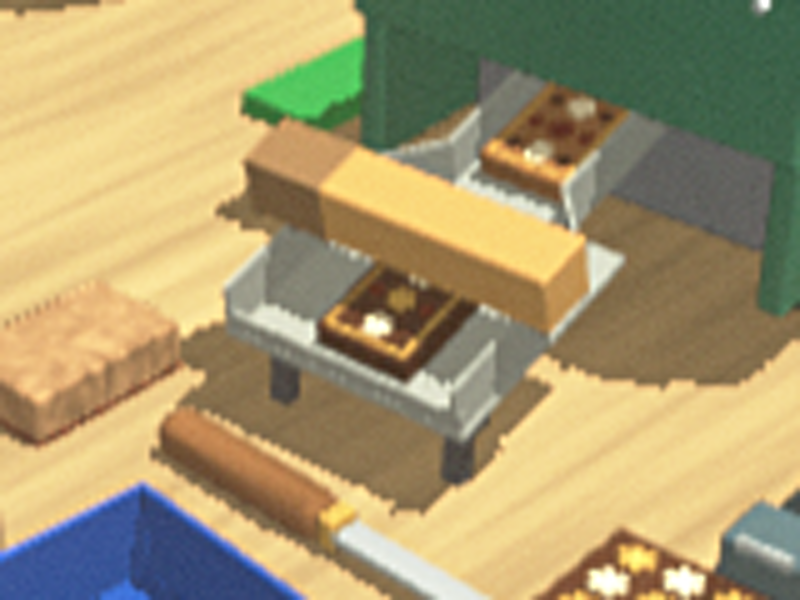

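The crops show the stick's top-face corners, the lip corners at (257, 126) and (277, 288) in crop0, and the tray and tote rims. The lids are visible too: the low one runs from (125, 190) to (250, 237), and the high one ends at about (88, 230). I'll convert these to positions.

```bash
python3 - <<'E'
from h import *
T=cam('top');S=cam('scene')
t=lambda u,v:((u+.5)/3-.5+170,(v+.5)/3-.5+105)
s=lambda u,v:((u+.5)/5-.5+200,(v+.5)/5-.5+130)
np.set_printoptions(precision=4,suppress=True)
print('lip +x', two(T,t(257,126),S,s(492,342)),'lip -x',two(T,t(277,288),S,s(228,290)))
cs={}
for k,a,b in (('-x+y',(186,322),(285,122)),('-x-y',(232,316),(247,160)),('+x+y',(160,101),(585,238)),('+x-y',(207,98),(545,280))):
    r=two(T,t(*a),S,s(*b)); cs[k]=r[0]; print('stick',k,r)
print('stick top ctr',np.mean(list(cs.values()),0))
for k,uv,z in (('hood bolt/edge top',(0,45),.255),('hood edge bot',(60,390),.255)): print(k,onz(T,t(*uv),z))
r=np.array([onz(T,t(*p),.045)[:2] for p in((468,248),(744,250),(741,433),(466,425))]); print('tray',r,r.mean(0))
r=np.array([onz(T,t(*p),.06)[:2] for p in((414,29),(667,35),(664,214),(409,210))]); print('tote',r,r.mean(0))
r=np.array([onz(T,t(*p),.018)[:2] for p in((512,280),(687,290))]); print('brush',r)
for k,a,b in (('lidhigh low -x',(87,257),(482,152)),('lidhigh low +x',(80,192),(563,185)),('lidlow -y -x',(252,236),(320,320)),('lidlow -y+x',(246,177),(412,362))): print(k,two(T,t(*a),S,s(*b)))
E
```

```text
lip +x (array([0.6108, 0.0137, 0.11  ]), np.float64(0.022159866738792364)) lip -x (array([ 0.4549, -0.0079,  0.0809]), np.float64(0.0011479538338795032))
stick -x+y (array([0.4221, 0.0709, 0.1428]), np.float64(0.003731408701679821))
stick -x-y (array([0.4283, 0.0321, 0.1357]), np.float64(0.0011944800125318535))
stick +x+y (array([0.621 , 0.0906, 0.1452]), np.float64(0.0028013421607830822))
stick +x-y (array([0.6255, 0.0504, 0.1388]), np.float64(0.0020075654034304286))
stick top ctr [0.5242 0.061  0.1406]
hood bolt/edge top [0.6521 0.212  0.255 ]
hood edge bot [0.3683 0.166  0.255 ]
tray [[ 0.4899 -0.1914]
 [ 0.4812 -0.4536]
 [ 0.3083 -0.4421]
 [ 0.3218 -0.1836]] [ 0.4003 -0.3177]
tote [[ 0.7006 -0.1454]
 [ 0.6877 -0.3862]
 [ 0.5162 -0.3755]
 [ 0.5264 -0.1351]] [ 0.6078 -0.2606]
brush [[ 0.4595 -0.2363]
 [ 0.4455 -0.4052]]
lidhigh low -x (array([0.4858, 0.1642, 0.1132]), np.float64(0.00024276352342476835))
lidhigh low +x (array([0.5444, 0.1684, 0.1143]), np.float64(0.0030360220796150886))
lidlow -y -x (array([0.5044, 0.0142, 0.0746]), np.float64(0.00021248241281947883))
lidlow -y+x (array([0.5626, 0.0206, 0.0722]), np.float64(0.005578914019805161))
```

```bash
cat >> h.py <<'E'
import json
def ori(xyaw,lean,leanyaw=97.5):
    """tool z down, tipped by lean deg toward azimuth leanyaw; tool x near azimuth xyaw"""
    a,l,b=np.radians([xyaw,lean,leanyaw])
    z=np.array([np.sin(l)*np.cos(b),np.sin(l)*np.sin(b),-np.cos(l)])
    x=np.array([np.cos(a),np.sin(a),0]); x-=z*(x@z); x/=np.linalg.norm(x)
    return np.c_[x,np.cross(z,x),z]
def rel(p0,R0,p,Rm): # -> turn, shift (tool axes)
    return R.from_matrix(R0.T@Rm).as_rotvec().round(3).tolist(),(R0.T@(np.array(p)-p0)).round(4).tolist()
def plan(wps):
    """wps: (p,R); from commanded pose in cmd.json, prints turn/shift per waypoint, stores the last as commanded"""
    c=json.load(open('cmd.json')); p0,R0=np.array(c['p']),R.from_quat(c['q']).as_matrix()
    for p,Rm in wps: t,s=rel(p0,R0,p,Rm); print(t,s)
    pf=p0+R0@s; Rf=R.from_matrix(R0)*R.from_rotvec(t)
    json.dump(dict(p=pf.tolist(),q=Rf.as_quat().tolist()),open('cmd.json','w'))
def nrm(yaw=7.5): 
    return -ori(180+yaw,15,90+yaw)[:,2]
E
python3 - <<'E'
from h import *
st=readout.observe()
json.dump(dict(p=[.157,.527,.199],q=st['tcp_rot'].tolist()),open('cmd.json','w'))
O=ori(186,15); D=ori(186,0)
n=nrm(); C=np.array([.523,.066,.123]); g=C-.014*n
plan([((.22,.36,.36),D),((.36,.08,.36),D)])
print('--'); plan([(g+.09*n,O)])
print('--'); plan([(g+.03*n,O),(g,O)])
print(g)
E
```

```text
[-0.002, -0.001, -0.394] [-0.1079, -0.1425, -0.1607]
[-0.002, -0.001, -0.394] [-0.3219, -0.371, -0.1603]
--
[-0.262, 0.007, -0.0] [-0.161, -0.0507, 0.1637]
--
[0.0, 0.0, -0.0] [-0.0, 0.0, 0.06]
[0.0, 0.0, -0.0] [-0.0, 0.0, 0.09]
[0.52252704 0.06959247 0.10947704]
```

{"name": "step_arm", "arguments": {"motion": [[[0, 0, -0.394], [-0.03, -0.04, -0.12], 100], [[0, 0, -0.394], [-0.06, -0.08, -0.16], 100], [[0, 0, -0.394], [-0.108, -0.143, -0.16], 100], [[0, 0, -0.394], [-0.108, -0.143, -0.16], 100], [[0, 0, -0.394], [-0.108, -0.143, -0.16], 100], [[-0.002, -0.001, -0.394], [-0.3219, -0.371, -0.1603], 100], [[-0.002, -0.001, -0.394], [-0.3219, -0.371, -0.1603], 100], [[-0.002, -0.001, -0.394], [-0.3219, -0.371, -0.1603], 100], [[-0.002, -0.001, -0.394], [-0.3219, -0.371, -0.1603], 100], [[-0.002, -0.001, -0.394], [-0.3219, -0.371, -0.1603], 100]]}}

```text
time_s: 1.1
position: [0.3316, 0.1341, 0.359]
tcp_rot: [-0.053, 0.999, 0.001, 0.001]
ft_force: [0.8, 1.2, 0.0]
gripper_width: 1.002
grip_force: 0.0
```

```bash
cat >> h.py <<'E'
def sync():
    st=readout.observe(); p=st['position']+[0.0005,0,.001]
    json.dump(dict(p=p.tolist(),q=st['tcp_rot'].tolist()),open('cmd.json','w')); print(p,st['ft_force'])
E
python3 - <<'E'
from h import *
sync(); O=ori(186,15); n=nrm(); g=np.array([.5225,.0696,.1095])
plan([((.36,.06,.34),ori(186,0)),(g+.09*n,O)])
E
```

```text
[0.33209927 0.13407843 0.36002705] [0.81012827 1.1758594  0.04972866]
[0.002, 0.002, 0.001] [-0.0199, -0.0766, 0.0199]
[-0.26, 0.008, 0.0] [-0.1828, -0.1078, 0.1637]
```

{"name": "step_arm", "arguments": {"motion": [[[0, 0, 0], [-0.02, -0.077, 0.02], 100], [[0, 0, 0], [-0.02, -0.077, 0.02], 100], [[-0.26, 0.008, 0], [-0.183, -0.108, 0.1], 100], [[-0.26, 0.008, 0], [-0.183, -0.108, 0.1], 100], [[-0.26, 0.008, 0], [-0.183, -0.108, 0.1], 100], [[-0.26, 0.008, 0], [-0.183, -0.108, 0.164], 100], [[-0.26, 0.008, 0], [-0.183, -0.108, 0.164], 100], [[-0.26, 0.008, 0], [-0.183, -0.108, 0.164], 100], [[-0.26, 0.008, 0], [-0.183, -0.108, 0.164], 100], [[-0.26, 0.008, 0], [-0.183, -0.108, 0.164], 100]]}}

```text
time_s: 2.1
position: [0.5256, 0.0482, 0.1982]
tcp_rot: [-0.053, 0.99, 0.13, -0.008]
ft_force: [1.2, 0.1, 1.1]
gripper_width: 1.003
grip_force: 0.0
```

```bash
python3 - <<'E'
from h import *
sync(); st=readout.observe(); im=viewer.get_image('wrist'); cv2.imwrite('pics/w1.png',im[:,:,::-1])
W=cam('wrist',st); g=np.array([.5225,.0696,.1095]);n=nrm()
print('target',g+.09*n, st['gripper_width'])
for d in((-.1,0),(.1,0),(0,-.02),(0,.02)):
    ex=np.array([np.cos(.1),np.sin(.1),0]); ey=np.cross(n,ex); print(d,proj(W,g+.034*n+d[0]*ex+d[1]*ey).round(0))
O=ori(186,15)
plan([(g,O)])
E
```

```text
[0.52611651 0.04820943 0.19924054] [1.20524136 0.117746   1.06759654]
target [0.52554044 0.04650557 0.19643332] 1.0027514910162036
(-0.1, 0) [250.  63.]
(0.1, 0) [250. 303.]
(0, -0.02) [225. 197.]
(0, 0.02) [275. 198.]
[-0.001, 0.004, 0.001] [0.0011, -0.0022, 0.0923]
```

View pics/w1.png

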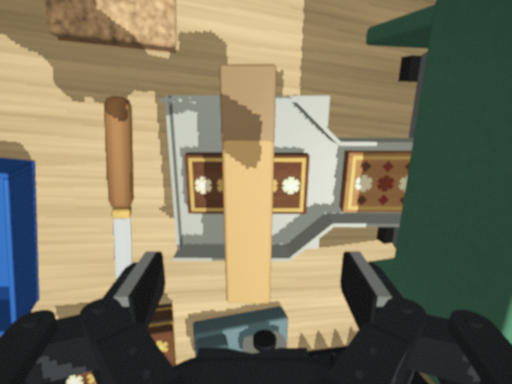

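The wrist view confirms the stick at columns 222-273, centred between the fingers and within 2 px of my prediction. I'll descend and grip.

{"name": "step_arm", "arguments": {"motion": [[[0, 0, 0], [0, -0.002, 0.03], 100], [[0, 0, 0], [0, -0.002, 0.055], 100], [[0, 0, 0], [0.001, -0.002, 0.075], 100], [[0, 0, 0], [0.001, -0.002, 0.088], 100], [[0, 0, 0], [0.001, -0.002, 0.092], 100], [[0, 0, 0], [0.001, -0.002, 0.092], 60], [[0, 0, 0], [0.001, -0.002, 0.092], 20], [[0, 0, 0], [0.001, -0.002, 0.092], 20], [[0, 0, 0], [0.001, -0.002, 0.092], 20], [[0, 0, 0], [0.001, -0.002, 0.092], 20]], "grip_force": 45}}

```text
time_s: 3.15
position: [0.5222, 0.0692, 0.1076]
tcp_rot: [-0.052, 0.99, 0.13, -0.009]
ft_force: [-0.9, -1.6, 6.2]
gripper_width: 0.44
grip_force: 44.7
```

```bash
python3 - <<'E'
from h import *
sync(); n=nrm(); p=np.array([.5222,.0692,.1086])
F=ori(87.2,0)
plan([(p+.08*n,ori(186,15)),((.45,-.12,.22),ori(136,0)),((.375,-.317,.18),F)])
E
```

```text
[0.52265255 0.06915817 0.10860582] [-0.8581584  -1.62501784  6.20335018]
[-0.001, 0.003, 0.0] [0.0002, 0.0, -0.08]
[0.242, -0.117, 0.868] [0.0926, -0.1457, -0.1538]
[0.189, -0.228, 1.714] [0.1879, -0.3377, -0.1633]
```

{"name": "step_arm", "arguments": {"motion": [[[0, 0, 0], [0, 0, -0.02], 20], [[0, 0, 0], [0, 0, -0.05], 20], [[0, 0, 0], [0, 0, -0.09], 20], [[0.24, 0, 0.1], [0.03, -0.05, -0.11], 20], [[0.24, -0.05, 0.25], [0.05, -0.08, -0.13], 20], [[0.24, -0.08, 0.4], [0.07, -0.11, -0.15], 20], [[0.24, -0.1, 0.54], [0.09, -0.145, -0.154], 20], [[0.24, -0.1, 0.69], [0.105, -0.175, -0.155], 20], [[0.24, -0.117, 0.84], [0.12, -0.205, -0.157], 20], [[0.22, -0.13, 0.98], [0.13, -0.23, -0.158], 20]]}}

```text
time_s: 4.15
position: [0.419, -0.2064, 0.1985]
tcp_rot: [0.406, 0.914, 0.007, -0.003]
ft_force: [1.0, 1.0, -2.0]
gripper_width: 0.434
grip_force: 45.8
```

```bash
python3 - <<'E'
from h import *
sync(); print(readout.observe()['gripper_width'])
F=ori(87.2,0)
plan([((.375,-.317,.14),F)])
E
```

```text
[ 0.41952344 -0.20638077  0.19951733] [ 0.99298207  0.99622853 -2.03860295]
0.43425029924827035
[0.005, -0.015, 0.784] [-0.0529, -0.1078, 0.0578]
```

{"name": "step_arm", "arguments": {"motion": [[[0, 0, 0.14], [-0.01, -0.03, 0], 20], [[0, 0, 0.28], [-0.03, -0.06, 0.01], 20], [[0, 0, 0.42], [-0.04, -0.08, 0.02], 20], [[0, -0.01, 0.56], [-0.05, -0.1, 0.04], 20], [[0, -0.015, 0.7], [-0.053, -0.108, 0.05], 20], [[0.005, -0.015, 0.784], [-0.053, -0.108, 0.058], 20], [[0.005, -0.015, 0.784], [-0.053, -0.108, 0.058], 20], [[0.005, -0.015, 0.784], [-0.053, -0.108, 0.058], 20], [[0.005, -0.015, 0.784], [-0.053, -0.108, 0.058], 20], [[0.005, -0.015, 0.784], [-0.053, -0.108, 0.058], 20]]}}

```text
time_s: 5.15
position: [0.377, -0.3169, 0.1409]
tcp_rot: [0.722, 0.692, 0.0, 0.002]
ft_force: [-0.5, 0.7, -2.8]
gripper_width: 0.442
grip_force: 45.9
```

```bash
python3 - <<'E'
from h import *
sync(); st=readout.observe(); print(st['tcp_rot']); im=viewer.get_image('wrist'); cv2.imwrite('pics/w2.png',im[:,:,::-1])
W=cam('wrist',st)
# tray corners & stick target footprint predictions
a=np.radians(-2.8); ex=np.array([np.cos(a),np.sin(a),0]); ey=np.array([-np.sin(a),np.cos(a),0]); c=np.array([.4003,-.3177,0])
for d in((-.085,.13),(-.085,-.13),(.085,.13)): print(d,proj(W,c+d[0]*ex+d[1]*ey+[0,0,.045]).round())
plan([((.375,-.317,.018),ori(87.2,0))])
E
```

```text
[ 0.37751557 -0.31689608  0.14189738] [-0.5183115   0.71854157 -2.80899994]
[7.21530221e-01 6.92379916e-01 3.61133772e-04 2.01548516e-03]
(-0.085, 0.13) [175.  27.]
(-0.085, -0.13) [192. 302.]
(0.085, 0.13) [388.  29.]
[0.003, 0.002, 0.008] [0.0001, -0.0029, 0.1239]
```

View pics/w2.png

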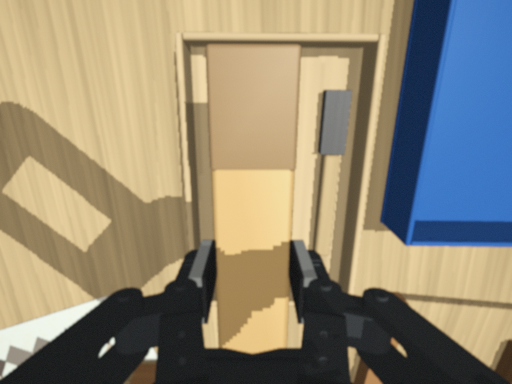

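The stick is centred over the tray's free part at columns 208-298, with walls at 188 and 375 and the brush at 320-350. I'll lower it.

{"name": "step_arm", "arguments": {"motion": [[[0.003, 0.002, 0.008], [-0.004, -0.003, 0.03], 20], [[0.003, 0.002, 0.008], [-0.004, -0.003, 0.06], 20], [[0.003, 0.002, 0.008], [-0.004, -0.003, 0.085], 20], [[0.003, 0.002, 0.008], [-0.004, -0.003, 0.1], 20], [[0.003, 0.002, 0.008], [-0.004, -0.003, 0.11], 20], [[0.003, 0.002, 0.008], [-0.004, -0.003, 0.115], 20], [[0.003, 0.002, 0.008], [-0.004, -0.003, 0.119], 20], [[0.003, 0.002, 0.008], [-0.004, -0.003, 0.122], 20], [[0.003, 0.002, 0.008], [-0.004, -0.003, 0.124], 20], [[0.003, 0.002, 0.008], [-0.004, -0.003, 0.124], 20]]}}

```text
time_s: 6.2
position: [0.3739, -0.3211, 0.0165]
tcp_rot: [0.725, 0.689, 0.0, -0.0]
ft_force: [-0.2, 0.5, -2.8]
gripper_width: 0.437
grip_force: 45.9
```

{"name": "step_arm", "arguments": {"motion": [[[0, 0, 0], [0, 0, 0.001], 20], [[0, 0, 0], [0, 0, 0.0015], 20], [[0, 0, 0], [0, 0, 0.002], 20], [[0, 0, 0], [0, 0, 0.0025], 20], [[0, 0, 0], [0, 0, 0.003], 20], [[0, 0, 0], [0, 0, 0.0035], 20], [[0, 0, 0], [0, 0, 0.004], 20], [[0, 0, 0], [0, 0, 0.0045], 20], [[0, 0, 0], [0, 0, 0.005], 20], [[0, 0, 0], [0, 0, 0.005], 20]]}}

```text
time_s: 7.2
position: [0.3737, -0.3209, 0.0111]
tcp_rot: [0.725, 0.689, 0.0, -0.0]
ft_force: [-0.5, 0.3, -2.5]
gripper_width: 0.438
grip_force: 45.9
```

{"name": "step_arm", "arguments": {"motion": [[[0, 0, 0], [0, 0, 0.0005], 20], [[0, 0, 0], [0, 0, 0.001], 20], [[0, 0, 0], [0, 0, 0.0015], 20], [[0, 0, 0], [0, 0, 0.002], 20], [[0, 0, 0], [0, 0, 0.0025], 20], [[0, 0, 0], [0, 0, 0.003], 20], [[0, 0, 0], [0, 0, 0.003], 20], [[0, 0, 0], [0, 0, 0.003], 20], [[0, 0, 0], [0, 0, 0.003], 20], [[0, 0, 0], [0, 0, 0.003], 20]]}}

```text
time_s: 8.2
position: [0.3738, -0.3211, 0.0104]
tcp_rot: [0.725, 0.689, -0.0, -0.0]
ft_force: [-5.7, 3.7, 11.3]
gripper_width: 0.439
grip_force: 48.4
```

{"name": "step_arm", "arguments": {"motion": [[[0, 0, 0], [0, 0, -0.0015], 44], [[0, 0, 0], [0, 0, -0.0015], 50], [[0, 0, 0], [0, 0, -0.0015], 60], [[0, 0, 0], [0, 0, -0.0015], 66], [[0, 0, 0], [0, 0, -0.0015], 66], [[0, 0, 0], [0, 0, -0.02], 66], [[0, 0, 0], [0, 0, -0.06], 66], [[0, 0, 0], [0, 0, -0.1], 66], [[0, 0, 0], [0, 0, -0.14], 66], [[0, 0, 0], [0, 0, -0.17], 66]]}}

```text
time_s: 9.2
position: [0.3744, -0.3216, 0.1812]
tcp_rot: [0.725, 0.689, -0.0, 0.001]
ft_force: [0.3, -0.0, 1.2]
gripper_width: 0.661
grip_force: 0.0
```

```bash
python3 - <<'E'
from h import *
sync(); im=viewer.get_image('top'); bgr=im[:,:,::-1].copy(); T=cam('top')
c=bgr[120:260,170:430]; cv2.imwrite('pics/t2.png',cv2.resize(c,None,fx=3,fy=3,interpolation=cv2.INTER_CUBIC))
g=np.array([.36,.1,.28])
plan([((.40,-.12,.28),ori(88,0)),((.53,.04,.22),ori(97,15))])
E
```

```text
[ 0.37489375 -0.32162707  0.18221616] [ 0.34968056 -0.01014305  1.17664682]
[0.002, 0.002, -0.016] [0.2024, 0.0151, -0.0982]
[0.027, 0.263, -0.171] [0.3689, 0.1367, -0.0382]
```

View pics/t2.png

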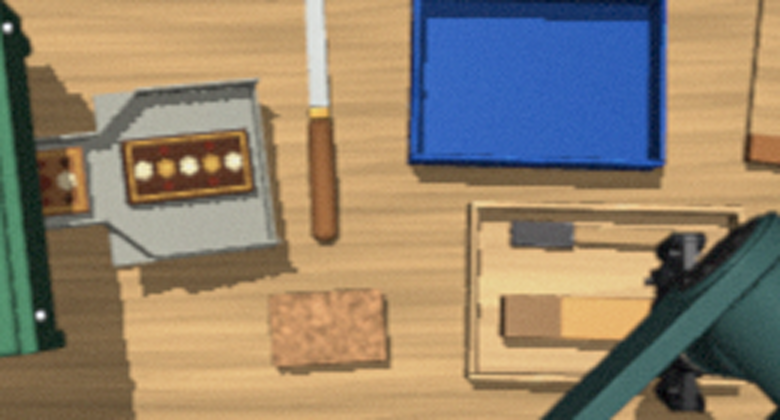

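The stick lies flat in the tray beside the brush. The low lid is now fully visible, with corners at (124,143), (247,130), (254,188) and (131,205). I'll compute its pose and a pre-grasp.

```bash
cat > lid.py <<'E'
from h import *
def lidpose(corners,off,c0=.069):
    T=cam('top'); n=nrm()
    P=[onplane(T,((u+.5)/3-.5+off[0],(v+.5)/3-.5+off[1]),n*(c0+.016),n) for u,v in corners]
    P=np.array(P); e=(P[0]+P[3]-P[1]-P[2])/2; f=(P[0]+P[1]-P[2]-P[3])/2
    print('len',np.linalg.norm(e),np.linalg.norm(f),'az',np.degrees(np.arctan2(e[1],e[0])),np.degrees(np.arctan2(f[1],f[0])))
    return P.mean(0)
E
python3 - <<'E'
from lid import *
json_c=json.load(open('cmd.json'))
c=lidpose([(124,143),(247,130),(254,188),(131,205)],(170,120)); print('top centre',c)
n=nrm(); g=c-n*.018; print('tcp target',g)
sync()
plan([((.40,-.12,.28),ori(88,0)),(g+.1*n,ori(97,15))])
E
```

```text
len 0.11760848366797258 0.05667199516304641 az 97.1657173948059 5.533270913714476
top centre [0.52769631 0.07122603 0.0884643 ]
tcp target [0.52708822 0.07584492 0.07107764]
[ 0.37668497 -0.32353393  0.18770532] [ 1.18378803 -1.68481205  3.78096858]
[0.009, 0.009, -0.016] [0.2037, 0.0138, -0.0939]
[0.033, 0.27, -0.17] [0.3812, 0.1346, 0.018]
```

{"name": "step_arm", "arguments": {"motion": [[[0, 0, 0], [0.05, 0, -0.04], 100], [[0, 0, 0], [0.1, 0.005, -0.08], 100], [[0, 0, 0], [0.15, 0.015, -0.1], 100], [[0, 0, 0], [0.2, 0.015, -0.1], 100], [[0.01, 0.1, -0.05], [0.24, 0.04, -0.09], 100], [[0.03, 0.2, -0.1], [0.28, 0.07, -0.07], 100], [[0.03, 0.267, -0.17], [0.32, 0.1, -0.05], 100], [[0.03, 0.267, -0.17], [0.35, 0.12, -0.02], 100], [[0.03, 0.267, -0.17], [0.38, 0.136, 0], [100]], [[0.03, 0.267, -0.17], [0.38, 0.136, 0.012], 100]]}}

```text
invalid input
```

{"name": "step_arm", "arguments": {"motion": [[[0, 0, 0], [0.05, 0, -0.04], 100], [[0, 0, 0], [0.1, 0.005, -0.08], 100], [[0, 0, 0], [0.15, 0.015, -0.1], 100], [[0, 0, 0], [0.2, 0.015, -0.1], 100], [[0.01, 0.1, -0.05], [0.24, 0.04, -0.09], 100], [[0.03, 0.2, -0.1], [0.28, 0.07, -0.07], 100], [[0.03, 0.267, -0.17], [0.32, 0.1, -0.05], 100], [[0.03, 0.267, -0.17], [0.35, 0.12, -0.02], 100], [[0.03, 0.267, -0.17], [0.38, 0.136, 0], 100], [[0.03, 0.267, -0.17], [0.38, 0.136, 0.012], 100]]}}

```text
time_s: 10.25
position: [0.5294, 0.0548, 0.1637]
tcp_rot: [0.656, 0.743, 0.086, -0.104]
ft_force: [-0.3, 0.0, -0.3]
gripper_width: 1.0
grip_force: 0.0
```

```bash
python3 - <<'E'
from h import *
st=readout.observe(); im=viewer.get_image('wrist'); cv2.imwrite('pics/w3.png',im[:,:,::-1])
W=cam('wrist',st); n=nrm(); c=np.array([.5277,.0712,.0885]); a=np.radians(7)
u=np.cross(n,[np.cos(a),np.sin(a),0]); x=np.cross(u,n)
sync(); 
for i,j in((1,1),(1,-1),(-1,-1),(-1,1)): print(proj(W,c+.06*i*u+.03*j*x).round())
hsv=cv2.cvtColor(im,cv2.COLOR_RGB2HSV)
print(hsv[150:151,200:320:20])
g=c-.018*n
plan([(g,ori(97,15))])
E
```

```text
[0.52821363 0.05530912 0.16109143] [-0.35481734  0.47111885 -2.9496745 ]
[290. 126.]
[216. 126.]
[221. 257.]
[285. 258.]
[[[ 35  17 185]
  [ 15 143 128]
  [ 11 139 112]
  [ 24  54 197]
  [ 11 138 107]
  [ 38  16 189]]]
[-0.013, -0.011, -0.0] [-0.0045, 0.0028, 0.0921]
```

View pics/w3.png

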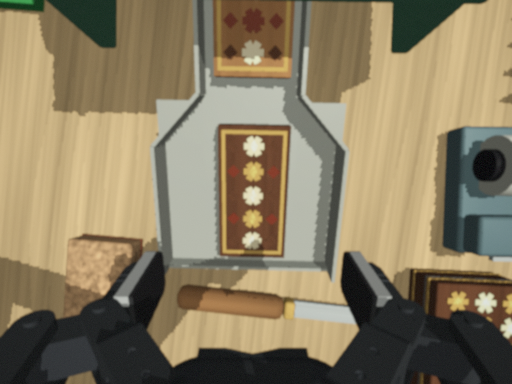

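The lid is at (219-290, 126-257), which matches the prediction within about 3 px, and the fingers straddle it symmetrically.

{"name": "step_arm", "arguments": {"motion": [[[-0.013, -0.011, 0], [-0.004, 0.003, 0.03], 100], [[-0.013, -0.011, 0], [-0.004, 0.003, 0.055], 100], [[-0.013, -0.011, 0], [-0.004, 0.003, 0.075], 100], [[-0.013, -0.011, 0], [-0.004, 0.003, 0.086], 100], [[-0.013, -0.011, 0], [-0.004, 0.003, 0.09], 100], [[-0.013, -0.011, 0], [-0.004, 0.003, 0.09], 90], [[-0.013, -0.011, 0], [-0.004, 0.003, 0.09], 80], [[-0.013, -0.011, 0], [-0.004, 0.003, 0.09], 70], [[-0.013, -0.011, 0], [-0.004, 0.003, 0.09], 50], [[-0.013, -0.011, 0], [-0.004, 0.003, 0.09], 50]], "grip_force": 35}}

```text
time_s: 11.3
position: [0.5291, 0.0717, 0.0791]
tcp_rot: [0.658, 0.742, 0.088, -0.094]
ft_force: [-0.5, -0.7, -0.3]
gripper_width: 0.499
grip_force: 0.0
```

The fingers closed on nothing because they were too high. I'll reopen, back off a little and check numerically that the lid hasn't moved.

{"name": "step_arm", "arguments": {"motion": [[[0, 0, 0], [0, 0, -0.02], 50], [[0, 0, 0], [0, 0, -0.06], 70], [[0, 0, 0], [0, 0, -0.09], 100], [[0, 0, 0], [0, 0, -0.09], 100], [[0, 0, 0], [0, 0, -0.09], 100], [[0, 0, 0], [0, 0, -0.09], 100], [[0, 0, 0], [0, 0, -0.09], 100], [[0, 0, 0], [0, 0, -0.09], 100], [[0, 0, 0], [0, 0, -0.09], 100], [[0, 0, 0], [0, 0, -0.09], 100]]}}

```text
time_s: 12.3
position: [0.5308, 0.0491, 0.1651]
tcp_rot: [0.658, 0.742, 0.087, -0.095]
ft_force: [0.8, 0.5, 0.4]
gripper_width: 1.002
grip_force: 0.0
```

```bash
cat >> lid.py <<'E'
def wristlid(tag,win,c0=.069):
    st=readout.observe(); im=viewer.get_image('wrist'); cv2.imwrite(f'pics/{tag}.png',im[:,:,::-1])
    W=cam('wrist',st); n=nrm(); h=cv2.cvtColor(im,cv2.COLOR_RGB2HSV)
    m=cv2.inRange(h,(0,70,20),(30,255,255)); k=np.zeros_like(m); u0,v0,u1,v1=win; k[v0:v1,u0:u1]=m[v0:v1,u0:u1]
    k=cv2.morphologyEx(k,cv2.MORPH_CLOSE,np.ones((9,9))); k=cv2.morphologyEx(k,cv2.MORPH_OPEN,np.ones((9,9)))
    c=max(cv2.findContours(k,cv2.RETR_EXTERNAL,cv2.CHAIN_APPROX_NONE)[0],key=cv2.contourArea)
    box=cv2.boxPoints(cv2.minAreaRect(c)); print('box',box.round().tolist())
    P=np.array([onplane(W,b,n*(c0+.016),n) for b in box]); print('sides',np.linalg.norm(P[0]-P[1]),np.linalg.norm(P[1]-P[2]))
    e=max((P[0]-P[1],P[1]-P[2]),key=np.linalg.norm); e=e*np.sign(e[1]); print('az',np.degrees(np.arctan2(e[1],e[0])))
    return P.mean(0)
E
python3 - <<'E'
from lid import *
c=wristlid('w4',(175,100,325,262)); print(c); sync()
n=nrm(); u=np.cross(n,[1,.12,0]); print(readout.observe()['gripper_width'])
E
```

```text
box [[216.0, 248.0], [216.0, 117.0], [286.0, 117.0], [286.0, 248.0]]
sides 0.11890308134325069 0.05696932028648106
az 94.63479658745135
[0.52774429 0.07233324 0.08875676]
[0.53136859 0.04907045 0.1662658 ] [-0.1817962   0.21985699  0.12706521]
1.0041470415775635
```

```bash
python3 - <<'E'
from lid import *
n=nrm(); c=np.array([.5277,.0718,.0886]); g=c-.021*n+[0,0,.001]; print(g); sync(); plan([(g,ori(97,15))])
E
```

```text
[0.52699056 0.0771887  0.06931556]
[0.53136859 0.04907045 0.1662658 ] [-0.1817962   0.21985699  0.12706521]
[0.008, 0.004, -0.002] [0.0028, -0.0015, 0.101]
```

{"name": "step_arm", "arguments": {"motion": [[[0.008, 0.004, 0], [0.003, -0.002, 0.03], 100], [[0.008, 0.004, 0], [0.003, -0.002, 0.06], 100], [[0.008, 0.004, 0], [0.003, -0.002, 0.08], 100], [[0.008, 0.004, 0], [0.003, -0.002, 0.09], 100], [[0.008, 0.004, 0], [0.003, -0.002, 0.097], 100], [[0.008, 0.004, 0], [0.003, -0.002, 0.101], 100], [[0.008, 0.004, 0], [0.003, -0.002, 0.101], 85], [[0.008, 0.004, 0], [0.003, -0.002, 0.101], 60], [[0.008, 0.004, 0], [0.003, -0.002, 0.101], 55], [[0.008, 0.004, 0], [0.003, -0.002, 0.101], 55]], "grip_force": 35}}

```text
time_s: 13.35
position: [0.5266, 0.0771, 0.0693]
tcp_rot: [0.658, 0.742, 0.086, -0.098]
ft_force: [0.3, 0.1, 0.2]
gripper_width: 0.554
grip_force: 0.0
```

```bash
python3 - <<'E'
from lid import *
im=viewer.get_image('wrist')[:,:,::-1]; s=viewer.get_image('scene')[:,:,::-1]
s=cv2.resize(s[110:254,190:382],(512,384),interpolation=cv2.INTER_CUBIC)
cv2.imwrite('pics/w5.png',cv2.resize(np.vstack([im,s]),None,fx=.78,fy=.78)); print(readout.observe()['gripper_width'],readout.observe()['grip_force'])
E
```

```text
0.5492460579591476 0.0
```

View pics/w5.png

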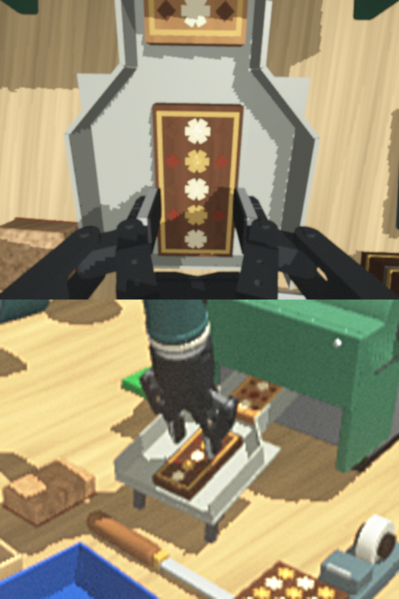

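The fingers are beside the lid, at (155, 215) and (238, 215) against lid edges at 160 and 233. They just haven't closed far enough, because the opening scale isn't linear in mm. I'll close further.

{"name": "step_arm", "arguments": {"motion": [[[0, 0, 0], [0, 0, 0], 45], [[0, 0, 0], [0, 0, 0], 35], [[0, 0, 0], [0, 0, 0], 20], [[0, 0, 0], [0, 0, 0], 20], [[0, 0, 0], [0, 0, 0], 20], [[0, 0, 0], [0, 0, 0], 20], [[0, 0, 0], [0, 0, 0], 20], [[0, 0, 0], [0, 0, 0], 20], [[0, 0, 0], [0, 0, 0], 20], [[0, 0, 0], [0, 0, 0], 20]], "grip_force": 35}}

```text
time_s: 14.45
position: [0.5261, 0.0773, 0.0686]
tcp_rot: [0.658, 0.742, 0.086, -0.099]
ft_force: [0.8, 0.2, -0.4]
gripper_width: 0.197
grip_force: 0.0
```

```bash
python3 - <<'E'
from lid import *
im=viewer.get_image('wrist'); h=cv2.cvtColor(im,cv2.COLOR_RGB2HSV)
ch=np.full(h.shape[:2],'.'); ch[(h[...,2]<75)&(h[...,1]<110)]='#'; ch[(h[...,0]<30)&(h[...,1]>70)&(h[...,2]>=60)]='w'
for r in range(100,384,9): print(r,''.join(ch[r,130:390:4]))
s=readout.observe(); print(s['gripper_width'],s['grip_force'],s['ft_force'],s['position'])
E
```

```text
100 .................................................................
109 .................................................................
118 .................................................................
127 .................................................................
136 .................wwwwwwwwwwwwwwwwwwwwwwwwwwwww...................
145 .................wwwwwwwwwwwwwwwwwwwwwwwwwwwww...................
154 .................wwwwwwwwwwww..w..wwwwwwwwwwww...................
163 .................wwwwwwwwww........wwwwwwwwwww...................
172 .................wwwwwwwwww.........wwwwwwwwww...................
181 .................wwwwwwwwwwww..w..wwwwwwwwwww....................
190 .................wwwwwwwwwwwwwwwwwwwwwwwwwwww....................
199 .................wwwwwwwwwwwwwwwwwwwwwwwwwwww....................
208 ..................wwwwwwwwwwwwwwwwwwwwwwwwwww....................
217 ..................wwwwwwwwwwwwwwwwwwwwwwwwwww....................
226 ..................wwwwwwwwwwwwwwwwwwwwwwwwww.....................
235 ..................wwwwwwwwww......wwwwwwwwww..
[... 536 characters left out ...]
####w.......ww#############################
316 ##########################www....www#############################
325 #########################wwwwwwwwwwwww###########################
334 ##..####################..............###########################
343 ..######################..............#######################..##
352 ############################wwwwww############################.w#
361 #########w#########################################ww############
370 #######www##########################################www##########
379 #####ww###############################################....#######
0.20188120648064803 0.0 [ 0.24967444  0.21853363 -0.07657581] [0.52612718 0.07727116 0.06862042]
```

Working from the pixels, the pads (gap about 34 px at row 240) sit roughly 30-40 mm short of the reported TCP. That puts them just above the lid, so I'll open, go 30 mm deeper and close partway.

{"name": "step_arm", "arguments": {"motion": [[[0, 0, 0], [0, 0, -0.01], 60], [[0, 0, 0], [0, 0, -0.01], 100], [[0, 0, 0], [0, 0, -0.01], 100], [[0, 0, 0], [0, 0, -0.01], 100], [[0, 0, 0], [0, 0, -0.005], 100], [[0, 0, 0], [0, 0, 0.005], 100], [[0, 0, 0], [0, 0, 0.013], 100], [[0, 0, 0], [0, 0, 0.017], 100], [[0, 0, 0], [0, 0, 0.02], 100], [[0, 0, 0], [0, 0, 0.02], 100]]}}

```text
time_s: 15.5
position: [0.525, 0.0826, 0.0486]
tcp_rot: [0.658, 0.742, 0.085, -0.099]
ft_force: [0.7, 0.7, -1.4]
gripper_width: 1.0
grip_force: 0.0
```

```bash
python3 - <<'E'
from lid import *
im=viewer.get_image('wrist'); h=cv2.cvtColor(im,cv2.COLOR_RGB2HSV)
cv2.imwrite('pics/w6.png',im[:,:,::-1])
ch=np.full(h.shape[:2],'.'); ch[(h[...,2]<90)&(h[...,1]<110)]='#'; ch[(h[...,0]<30)&(h[...,1]>70)&(h[...,2]>=60)]='w'
for r in range(150,350,9): print(r,''.join(ch[r,50:450:5]))
s=readout.observe(); print(s['gripper_width'],s['grip_force'],s['ft_force'],s['position'])
E
```

```text
150 wwwwww...####...............wwwwwwwwwwwwwwwwwwwwwwwwwww...........####...wwwwwww
159 wwwww...####................wwwwwwwwwwwwwwwwwwwwwwwwwww.............###...wwwwww
168 wwww..####..................wwwwwwwwwww.....wwwwwwwwwww..............###...wwwww
177 ww...##.....................wwwwwwwwww.......wwwwwwwww................####...www
186 w...........................wwwwwwwwwww.....wwwwwwwwww................#####...ww
195 ww...........................wwwwwwwwwww.w.wwwwwwwwwww...............#######..ww
204 ww...........................wwwwwwwwwwwwwwwwwwwwwwwww...............#######..ww
213 ww...........................wwwwwwwwwwwwwwwwwwwwwwwww...............######..www
222 www..........................wwwwwwwwwwwwwwwwwwwwwwwww..............#######..www
231 www..........................wwwwwwwwwwwwwwwwwwwwwwwww..............#######..www
240 www..........................wwwwwwwwwwwwwwwwwwwwwwww...............######..wwww
249 wwww.........................wwwwwwwwww....wwwwwwwwww...............######..wwww
258 wwww.................##......wwwwwwwww.......wwwwwwww......##......#######..
[... 250 characters left out ...]
#..wwwwww
294 wwwwww.#######..#######.......wwwwwwwwwwwwwwwwwwwwww.......#######..####..wwwwww
303 wwwwww.#######..######........wwwwwwwwwwwwwwwwwwwwww........######..#####.wwwwww
312 #wwwww###############.........wwwwwwwwwwwwwwwwwwwwww.........##############wwwww
321 ####################..........wwwwwwwww...wwwwwwwwww.........###################
330 ####################..........wwwwwwww......wwwwwwww..........##################
339 #####################.........wwwwwwwww....wwwwwwww#.........###################
348 ######################........#wwwwwwwwwwwwwwww###w#........####################
0.9991239953151863 0.0 [ 0.62309158  0.39949042 -0.19012244] [0.52531958 0.0824715  0.04905138]
```

{"name": "step_arm", "arguments": {"motion": [[[0, 0, 0], [0, 0, 0.004], 100], [[0, 0, 0], [0, 0, 0.008], 100], [[0, 0, 0], [0, 0, 0.012], 100], [[0, 0, 0], [0, 0, 0.015], 100], [[0, 0, 0], [0, 0, 0.017], 100], [[0, 0, 0], [0, 0, 0.017], 85], [[0, 0, 0], [0, 0, 0.017], 70], [[0, 0, 0], [0, 0, 0.017], 60], [[0, 0, 0], [0, 0, 0.017], 58], [[0, 0, 0], [0, 0, 0.017], 58]], "grip_force": 35}}

```text
time_s: 16.55
position: [0.5279, 0.0862, 0.0359]
tcp_rot: [0.658, 0.742, 0.088, -0.096]
ft_force: [0.8, -1.8, 6.5]
gripper_width: 0.694
grip_force: 43.1
```

Gripped at 0.694 of the stroke (59 mm). I'll lift and carry it to the tote.

```bash
python3 - <<'E'
from lid import *
sync(); n=nrm(); p=np.array([.5284,.0862,.0369])
plan([(p+.1*n,ori(97,15)),((.6054,-.3104,.11),ori(177,0))])
E
```

```text
[0.5284277  0.08621949 0.03694528] [ 0.80326792 -1.78860339  6.46074301]
[0.007, 0.001, -0.001] [-0.0002, 0.0007, -0.1]
[0.186, -0.213, -1.39] [-0.3706, 0.0295, -0.1742]
```

{"name": "step_arm", "arguments": {"motion": [[[0, 0, 0], [0, 0, -0.01], 50], [[0, 0, 0], [0, 0, -0.03], 50], [[0, 0, 0], [0, 0, -0.06], 50], [[0, 0, 0], [0, 0, -0.1], 50], [[0.05, -0.02, -0.1], [-0.02, 0, -0.13], 50], [[0.09, -0.05, -0.23], [-0.05, 0.005, -0.15], 50], [[0.13, -0.09, -0.36], [-0.09, 0.01, -0.165], 50], [[0.16, -0.12, -0.5], [-0.13, 0.015, -0.17], 50], [[0.18, -0.15, -0.63], [-0.17, 0.02, -0.172], 50], [[0.186, -0.17, -0.76], [-0.21, 0.02, -0.174], 50]]}}

```text
time_s: 17.55
position: [0.5756, -0.1578, 0.1461]
tcp_rot: [0.326, 0.943, -0.006, -0.057]
ft_force: [1.1, -0.1, -1.4]
gripper_width: 0.691
grip_force: 39.2
```

```bash
python3 - <<'E'
from lid import *
sync(); print(readout.observe()['gripper_width'],readout.observe()['grip_force'])
plan([((.6054,-.3104,.08),ori(177,0))])
E
```

```text
[ 0.57605025 -0.15784345  0.14708401] [ 1.14863807 -0.07459546 -1.43223597]
0.6907781178884416 39.16188061237335
[-0.016, -0.116, -0.613] [-0.1239, -0.0987, 0.0595]
```

{"name": "step_arm", "arguments": {"motion": [[[0, -0.03, -0.12], [-0.03, -0.02, 0.0], 50], [[0, -0.06, -0.25], [-0.06, -0.045, 0.0], 50], [[-0.01, -0.09, -0.38], [-0.09, -0.07, 0.0], 50], [[-0.016, -0.116, -0.5], [-0.115, -0.09, 0.01], 50], [[-0.016, -0.116, -0.613], [-0.124, -0.099, 0.02], 50], [[-0.016, -0.116, -0.613], [-0.124, -0.099, 0.03], 50], [[-0.016, -0.116, -0.613], [-0.124, -0.099, 0.045], 50], [[-0.016, -0.116, -0.613], [-0.124, -0.099, 0.06], 50], [[-0.016, -0.116, -0.613], [-0.124, -0.099, 0.06], 50], [[-0.016, -0.116, -0.613], [-0.124, -0.099, 0.06], 50]]}}

```text
time_s: 18.55
position: [0.6027, -0.3086, 0.0782]
tcp_rot: [0.029, 1.0, 0.0, -0.001]
ft_force: [0.1, -0.4, -0.9]
gripper_width: 0.69
grip_force: 39.1
```

```bash
python3 - <<'E'
from lid import *
sync(); st=readout.observe(); print(st['gripper_width'],st['grip_force'])
im=viewer.get_image('wrist'); cv2.imwrite('pics/w7.png',im[:,:,::-1]); W=cam('wrist',st)
h=cv2.cvtColor(im,cv2.COLOR_RGB2HSV); ch=np.full(h.shape[:2],'.'); ch[(h[...,2]<90)&(h[...,1]<110)]='#'; ch[(h[...,0]<30)&(h[...,1]>70)&(h[...,2]>=60)]='w'; ch[(h[...,0]>100)&(h[...,0]<130)&(h[...,1]>110)]='b'
for r in range(0,384,16): print(r,''.join(ch[r,0:512:8]))
a=np.radians(-3);ex=np.array([np.cos(a),np.sin(a),0]);ey=np.array([-np.sin(a),np.cos(a),0]);c=np.array([.608,-.2605,.06])
for i,j in((-1,1),(-1,-1)): print('tote outer corner',proj(W,c+.085*i*ex+.12*j*ey).round())
plan([((.6054,-.3104,-.022),ori(177,0))])
E
```

```text
[ 0.60317557 -0.30859881  0.07924647] [ 0.13083196 -0.37885062 -0.91495519]
0.6901478654792367 39.131258726119995
0 wwwwwwwwwwwwwwwwwwwwwwwwwwwwwwwww...........wwwwwwwwwwwwwwwwwwww
16 wwwwwwwwwwwwwwwwwwwwwwwwwwwwwwwwwwwwwwwwwwwwwwwwwwwwwwwwwwwwwwww
32 wwwwwwwwwwwwwwwwwwwwwwwwwwwwwwwwwwwwwwwwwwwwwwwwwwwwwwwwwwwwwwww
48 wwwwwwwwwwwwwwwwwwwwwwwwwwwwwwwwwwwwwwwwwwwwwwwwwwwwwwwwwwwwwwww
64 wwwwwwwwwwwwwwwwwwwwwwwwwwwwwwwwwwwwwwwwwwwwwwwwwwwwwwwwwwwwwwww
80 wwwwwwwwwwwwwwwwwwwwwwwwwwwwwwwwwwwwwwwwwwwwwwwwwwwwwwwwwwwwwwww
96 wwwwwwwwwwwwwwwwwbbbbbbbbbbbbbbbbbbbbbbbbbbbbbbbbbbbbbbbbbbbbbbb
112 wwwwwwwwwwwwwwwwwbbbbbbbbbbbbbbbbbbbbbbbbbbbbbbbbbbbbbbbbbbbbbbb
128 wwwwwwwwwwwwwwwww.bbbbbbbbbbbbbbbbbbbbbbbbbbbbbbbbbbbbbbbbbbbbbb
144 wwwwwwwwwwwwwwwwwwbbbbb#....wwww....w.###bbbbbbbbbbbbbbbbbbbbbbb
160 wwwwwwwwwwwwwwwwwwbbbbbwwwwwwwwwwwwwwwwwwbbbbbbbbbbbbbbbbbbbbbbb
176 wwwwwwwwwwwwwwwwwwbbbbbwwwwwww....wwwwwwwbbbbbbbbbbbbbbbbbbbbbbb
192 wwwwwwwwwwwwwwwwwwbbbbbwwwwwww.....wwwwwwbbbbbbbbbbbbbbbbbbbbbbw
208 wwwwwwwwwwwwwwwwww.bbbb#wwwwwwwwwwwwwwwwwbbbbbbbbbbbbbbbbbbbbbbw
224 wwwwwwwwwwwwwwwwwwwbbbbbwwwwwwwwwwwwwwwwwbbbbbbbbbbbbbbbbbbbbbww
240 wwwwwwwwwwwwwwwwwwwbbbbbwwwwwwwwwwwwwwww.bbbbbbbbbbbbbbbbbbbbbww
256 wwwwwwwwwwwwwwwwwwwbb#.#wwwwwwwwwwwwwwww#.#bbbbbbbbbbbbbbbbbbwww
272 wwwwwwwwwwwwwwwwwwww#.##wwwwww....wwwwww##.#bbbbbbbbbbbbbbbbbwww
288 wwwwwwwwwwwwwwwwww###.##wwwwww....wwwwww##.###bbbbbbbbbbbbbbwwww
304 wwwwwwwwww##############wwwwwwwwwwwwwwww###############bbbbb..ww
320 wwwwwww################bwwwwwwwwwwwwwwwwb################bb.....
336 wwwww##################wwwwwwwwwwwwwwwwww###################w...
352 www#############.w######w#####....#####w######################ww
368 w#############wwww############################....#############w
tote outer corner [532.  87.]
tote outer corner [133.  90.]
[0.001, -0.001, -0.006] [-0.0025, -0.0017, 0.1012]
```

{"name": "step_arm", "arguments": {"motion": [[[0, 0, 0], [-0.003, -0.002, 0.02], 50], [[0, 0, 0], [-0.003, -0.002, 0.045], 50], [[0, 0, 0], [-0.003, -0.002, 0.065], 50], [[0, 0, 0], [-0.003, -0.002, 0.08], 50], [[0, 0, 0], [-0.003, -0.002, 0.088], 50], [[0, 0, 0], [-0.003, -0.002, 0.093], 50], [[0, 0, 0], [-0.003, -0.002, 0.097], 50], [[0, 0, 0], [-0.003, -0.002, 0.1], 50], [[0, 0, 0], [-0.003, -0.002, 0.1], 50], [[0, 0, 0], [-0.003, -0.002, 0.1], 50]]}}

```text
time_s: 19.6
position: [0.6061, -0.3124, -0.0204]
tcp_rot: [0.03, 1.0, -0.0, 0.0]
ft_force: [0.2, 0.6, -0.7]
gripper_width: 0.69
grip_force: 39.2
```

{"name": "step_arm", "arguments": {"motion": [[[0, 0, 0], [0, 0, 0.001], 50], [[0, 0, 0], [0, 0, 0.002], 50], [[0, 0, 0], [0, 0, 0.003], 50], [[0, 0, 0], [0, 0, 0.004], 50], [[0, 0, 0], [0, 0, 0.005], 50], [[0, 0, 0], [0, 0, 0.006], 50], [[0, 0, 0], [0, 0, 0.0065], 50], [[0, 0, 0], [0, 0, 0.007], 50], [[0, 0, 0], [0, 0, 0.007], 50], [[0, 0, 0], [0, 0, 0.007], 50]]}}

```text
time_s: 20.6
position: [0.6058, -0.3121, -0.028]
tcp_rot: [0.03, 1.0, -0.0, 0.0]
ft_force: [0.8, 0.0, -1.2]
gripper_width: 0.691
grip_force: 39.2
```

{"name": "step_arm", "arguments": {"motion": [[[0, 0, 0], [0, 0, 0.0005], 50], [[0, 0, 0], [0, 0, 0.001], 50], [[0, 0, 0], [0, 0, 0.0015], 50], [[0, 0, 0], [0, 0, 0.002], 50], [[0, 0, 0], [0, 0, 0.0025], 50], [[0, 0, 0], [0, 0, 0.003], 50], [[0, 0, 0], [0, 0, 0.0035], 50], [[0, 0, 0], [0, 0, 0.004], 50], [[0, 0, 0], [0, 0, 0.004], 50], [[0, 0, 0], [0, 0, 0.004], 50]]}}

```text
time_s: 21.6
position: [0.6058, -0.3122, -0.0319]
tcp_rot: [0.03, 1.0, -0.0, 0.0]
ft_force: [0.2, 0.8, -0.3]
gripper_width: 0.691
grip_force: 39.3
```

{"name": "step_arm", "arguments": {"motion": [[[0, 0, 0], [0, 0, 0.0005], 50], [[0, 0, 0], [0, 0, 0.001], 50], [[0, 0, 0], [0, 0, 0.0015], 50], [[0, 0, 0], [0, 0, 0.002], 50], [[0, 0, 0], [0, 0, 0.0025], 50], [[0, 0, 0], [0, 0, 0.003], 50], [[0, 0, 0], [0, 0, 0.003], 50], [[0, 0, 0], [0, 0, 0.003], 50], [[0, 0, 0], [0, 0, 0.003], 50], [[0, 0, 0], [0, 0, 0.003], 50]]}}

```text
time_s: 22.6
position: [0.6058, -0.3122, -0.032]
tcp_rot: [0.03, 1.0, -0.0, 0.0]
ft_force: [-5.3, 2.1, 10.9]
gripper_width: 0.691
grip_force: 43.9
```

Contact at the floor. I'll release and lift, then prepare to draw the upper lid.

{"name": "step_arm", "arguments": {"motion": [[[0, 0, 0], [0, 0, -0.0015], 68], [[0, 0, 0], [0, 0, -0.0015], 75], [[0, 0, 0], [0, 0, -0.0015], 82], [[0, 0, 0], [0, 0, -0.0015], 86], [[0, 0, 0], [0, 0, -0.0015], 86], [[0, 0, 0], [0, 0, -0.02], 86], [[0, 0, 0], [0, 0, -0.06], 86], [[0, 0, 0], [0, 0, -0.11], 80], [[0, 0, 0], [0, 0, -0.16], 60], [[0, 0, 0], [0, 0, -0.19], 30]]}}

```text
time_s: 23.6
position: [0.6073, -0.313, 0.1599]
tcp_rot: [0.03, 1.0, -0.002, 0.003]
ft_force: [1.4, -0.2, 1.0]
gripper_width: 0.472
grip_force: 0.0
```

```bash
python3 - <<'E'
from lid import *
sync()
plan([((.54,-.06,.21),ori(187,32))])
E
```

```text
[ 0.60780216 -0.31304187  0.1609288 ] [ 1.39740966 -0.18025457  1.00966858]
[-0.561, 0.061, -0.176] [0.0823, 0.2484, -0.0505]
```

{"name": "step_arm", "arguments": {"motion": [[[0, 0, 0], [0.02, 0.04, -0.03], 0], [[-0.1, 0, 0], [0.04, 0.08, -0.05], 0], [[-0.2, 0.02, -0.05], [0.06, 0.12, -0.05], 0], [[-0.3, 0.03, -0.1], [0.07, 0.16, -0.05], 0], [[-0.4, 0.04, -0.15], [0.08, 0.2, -0.05], 0], [[-0.5, 0.06, -0.176], [0.082, 0.23, -0.05], 0], [[-0.561, 0.061, -0.176], [0.082, 0.248, -0.05], 0], [[-0.561, 0.061, -0.176], [0.082, 0.248, -0.05], 0], [[-0.561, 0.061, -0.176], [0.082, 0.248, -0.05], 0], [[-0.561, 0.061, -0.176], [0.082, 0.248, -0.05], 0]]}}

```text
time_s: 24.6
position: [0.5388, -0.0603, 0.2052]
tcp_rot: [-0.058, 0.959, 0.276, -0.021]
ft_force: [0.2, 0.7, -0.5]
gripper_width: -0.002
grip_force: 0.0
```

```bash
python3 - <<'E'
from lid import *
sync(); st=readout.observe(); im=viewer.get_image('wrist'); bgr=im[:,:,::-1]; W=cam('wrist',st)
t=viewer.get_image('top')[:,:,::-1]; s=viewer.get_image('scene')[:,:,::-1]
cv2.imwrite('pics/t8.png',t);cv2.imwrite('pics/s8.png',s);cv2.imwrite('pics/w8raw.png',bgr)
np.save('w8pose.npy',np.r_[st['position'],st['tcp_rot']])
out=np.vstack([bgr,np.hstack([cv2.resize(t[120:264,170:426],(512,288)) ])])
cv2.imwrite('pics/w8.png',cv2.resize(out,(457,600)))
print(st['gripper_width'],st['position'])
E
```

```text
[ 0.53932824 -0.06032927  0.20622979] [ 0.15736834  0.73096697 -0.5309418 ]
-0.002367617352313986 [ 0.53882824 -0.06032927  0.20522979]
```

View pics/w8.png

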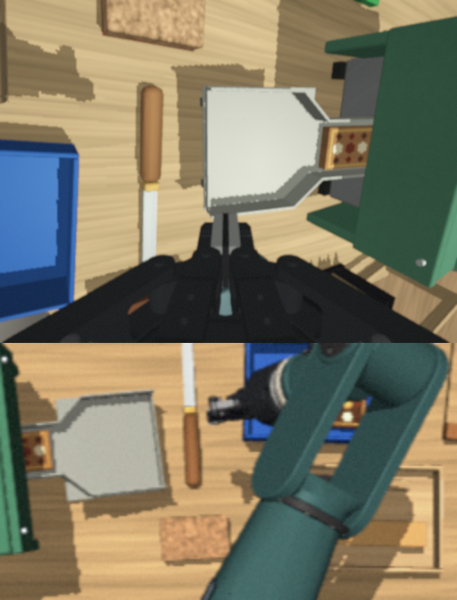

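The chute is empty except for the high lid. Its lower end is at raw (364-370, 138-188), the hood edge is near column 417 and the shut tips are at (252, 237).

```bash
python3 - <<'E'
from lid import *
q=np.load('w8pose.npy'); W=cam('wrist',dict(position=q[:3],tcp_rot=q[3:])); n=nrm()
for u in (362,366,370,374): print(u,onplane(W,(u,163),n*.083,n).round(4), 'floor',onplane(W,(u,163),n*.067,n).round(4))
for v in(141,163,185): print('hood',v,onz(W,(417,v),.15).round(4))
im=cv2.imread('pics/w8raw.png'); print(im[163,350:425:3].tolist())
print('edges',onplane(W,(372,137),n*.083,n).round(4),onplane(W,(372,189),n*.083,n).round(4))
E
```

```text
362 [0.5113 0.159  0.1103] floor [0.5132 0.1752 0.0979]
366 [0.511  0.1647 0.1118] floor [0.5128 0.1811 0.0996]
370 [0.5106 0.1704 0.1133] floor [0.5125 0.1872 0.1012]
374 [0.5103 0.1762 0.1149] floor [0.5121 0.1933 0.1028]
hood 141 [0.4778 0.1998 0.15  ]
hood 163 [0.504  0.2105 0.15  ]
hood 185 [0.5319 0.222  0.15  ]
[[202, 214, 212], [188, 201, 198], [119, 129, 126], [78, 93, 103], [38, 60, 84], [40, 64, 90], [88, 137, 180], [106, 180, 213], [177, 211, 216], [137, 167, 175], [132, 161, 170], [110, 140, 154], [52, 83, 117], [33, 46, 92], [32, 42, 91], [31, 42, 90], [52, 81, 115], [106, 136, 150], [131, 160, 169], [132, 161, 170], [115, 145, 158], [53, 79, 98], [62, 80, 48], [61, 79, 49], [63, 82, 51]]
edges [0.4787 0.1651 0.113 ] [0.5442 0.1821 0.1153]
```

```bash
python3 - <<'E'
from lid import *
n=nrm(); O=ori(187,32); x,y=.509,.1865
z=(.083-n[0]*x-n[1]*y)/n[2]; tip=np.array([x,y,z])+n*.002; print('tip',tip)
H=tip+.015*n+.037*O[:,2]
u=np.cross(n,[np.cos(np.radians(7.5)),np.sin(np.radians(7.5)),0]); print('u',u)
sync(); plan([(H-.06*u+.03*n,O),(H,O)])
print('tool axes: n',(O.T@n).round(4),'downhill',(-O.T@u).round(4))
E
```

```text
tip [0.50906757 0.18598679 0.11960281]
u [-0.12607862  0.9576622   0.25881905]
[ 0.53929722 -0.06014913  0.20648296] [-1.04713704  0.45739578  0.28055168]
[0.003, -0.004, -0.003] [-0.0016, 0.1194, 0.1819]
[0.003, -0.004, -0.003] [-0.0012, 0.1679, 0.2283]
tool axes: n [ 0.0022  0.2924 -0.9563] downhill [-0.0071 -0.9563 -0.2924]
```

{"name": "step_arm", "arguments": {"motion": [[[0, 0, 0], [0, 0.03, 0.03], 0], [[0, 0, 0], [0, 0.06, 0.07], 0], [[0, 0, 0], [0, 0.08, 0.11], 0], [[0, 0, 0], [-0.001, 0.1, 0.15], 0], [[0, 0, 0], [-0.001, 0.119, 0.182], 0], [[0, 0, 0], [-0.001, 0.14, 0.2], 0], [[0, 0, 0], [-0.001, 0.155, 0.215], 0], [[0.003, -0.004, -0.003], [-0.001, 0.168, 0.228], 0], [[0.003, -0.004, -0.003], [-0.001, 0.168, 0.228], 0], [[0.003, -0.004, -0.003], [-0.001, 0.168, 0.228], 0]]}}

```text
time_s: 25.75
position: [0.5059, 0.2019, 0.1022]
tcp_rot: [-0.06, 0.959, 0.275, -0.019]
ft_force: [0.0, -0.5, 0.4]
gripper_width: 0.003
grip_force: 0.0
```

```bash
python3 - <<'E'
from lid import *
sync(); n=nrm(); st=readout.observe(); O=R.from_quat(st['tcp_rot']).as_matrix(); tip=st['position']-.037*O[:,2]; print('tip',tip,'n.p',tip@n)
im=viewer.get_image('wrist'); cv2.imwrite('pics/w9.png',im[:,:,::-1])
W=cam('wrist',st); print('proj tip',proj(W,tip))
h=cv2.cvtColor(im,cv2.COLOR_RGB2HSV); ch=np.full(h.shape[:2],'.'); ch[(h[...,2]<90)&(h[...,1]<110)]='#'; ch[(h[...,0]<30)&(h[...,1]>70)&(h[...,2]>=50)]='w'; ch[(h[...,0]>40)&(h[...,0]<95)&(h[...,1]>60)]='g'
for r in range(130,290,8): print(r,''.join(ch[r,150:400:4]))
E
```

```text
[0.50644143 0.20191698 0.10319147] [ 0.01067384 -0.5435735   0.44483416]
tip [0.50851531 0.18245086 0.13355139] n.p 0.09936197549555568
proj tip [251.5901461  256.53385296]
130 ...wwwwwwwwwwwwwwwwwwwwwwwwwwwwwwwwwwww..gggggggggggggggggggggg
138 ...wwwwwwwwwwwwwwwwwwwwwwwwwwwwwwwwwwww..gggggggggggggggggggggg
146 ...wwwwwwwwwwwwwwwwwwwwwwwwwwwwwwwwwwww.#gggggggggggggggggggggg
154 ...wwwwwwwwwwwwwwwwwwwwwwwwwwwwwwwwwwww.ggggggggggggggggggggggg
162 ...wwwwwwwwwwwwwwwwwwwwwwwwwwwwwwwwwww..ggggggggggggggggggggggg
170 .....wwwwwwwwwwwwwwwwwwwwwww............ggggggggggggggggggggggg
178 ........................................ggggggggggggggggggggggg
186 ........................................ggggggggggggggggggggggg
194 .........................wwwwwwwwwwwwwwwggggggggggggggggggggggg
202 .............wwwwwwwwwwwwwwwwwwwwwwwwwwwggggggggggggggggggggggg
210 .............wwwwwwwwwwwwwwwwwwwwwwwwww#ggggggggggggggggggggggg
218 .............wwwwwwwwwwwwwwwwwwwwwwwwwwgggggggggggggggggggggggg
226 .............wwwwwwwwwwwwwwwwwwwwwwwwwwgggggggggggggggggggggggg
234 .............wwwwwwwwwwwwwwwwwwwwwwwww.gggggggggggggggggggggggg
242 .............wwwwwww.....##...wwwwww...gggggggggggggggggggggggg
250 .............wwwww..###..##...##wwww...gggggggggggggggggggggggg
258 .............wwwww.###...##...###wwwww.gggggggggggggggggggggggg
266 .............wwwwww###...##...###wwwww#gggggggggggggggggggggggg
274 .............wwwwww###...##...####wwwwggggggggggggggggggggggggg
282 .............wwwww######.##.#######wwwggggggggggggggggggggggggg
```

{"name": "step_arm", "arguments": {"motion": [[[0, 0, 0], [0, -0.001, 0.003], 0], [[0, 0, 0], [0, -0.0015, 0.005], 0], [[0, 0, 0], [0, -0.002, 0.006], 0], [[0, 0, 0], [0, -0.002, 0.0065], 0], [[0, 0, 0], [0, -0.002, 0.007], 0], [[0, 0, 0], [0, -0.0025, 0.0075], 0], [[0, 0, 0], [0, -0.0025, 0.008], 0], [[0, 0, 0], [0, -0.0025, 0.0085], 0], [[0, 0, 0], [0, -0.003, 0.009], 0], [[0, 0, 0], [0, -0.003, 0.009], 0]]}}

```text
time_s: 26.8
position: [0.5056, 0.2045, 0.093]
tcp_rot: [-0.059, 0.959, 0.276, -0.019]
ft_force: [-0.5, -0.5, 0.1]
gripper_width: 0.002
grip_force: 0.6
```

{"name": "step_arm", "arguments": {"motion": [[[0, 0, 0], [0, 0, 0.0005], 0], [[0, 0, 0], [0, 0, 0.001], 0], [[0, 0, 0], [0, -0.0005, 0.0015], 0], [[0, 0, 0], [0, -0.0005, 0.002], 0], [[0, 0, 0], [0, -0.0005, 0.0025], 0], [[0, 0, 0], [0, -0.001, 0.003], 0], [[0, 0, 0], [0, -0.001, 0.0035], 0], [[0, 0, 0], [0, -0.001, 0.004], 0], [[0, 0, 0], [0, -0.001, 0.004], 0], [[0, 0, 0], [0, -0.001, 0.004], 0]]}}

```text
time_s: 27.8
position: [0.5063, 0.2048, 0.0925]
tcp_rot: [-0.06, 0.959, 0.276, -0.018]
ft_force: [-4.7, -8.0, 16.0]
gripper_width: -0.002
grip_force: 8.4
```

Contact at about 17 N. I'll ease off 1 mm and draw down 40 mm.

{"name": "step_arm", "arguments": {"motion": [[[0, 0, 0], [0, 0, -0.001], 0], [[0, 0, 0], [0, -0.003, -0.002], 0], [[0, 0, 0], [0, -0.007, -0.0032], 0], [[0, 0, 0], [0, -0.012, -0.0047], 0], [[0, 0, 0], [0, -0.017, -0.0062], 0], [[0, 0, 0], [0, -0.022, -0.0077], 0], [[0, 0, 0], [0, -0.027, -0.0093], 0], [[0, 0, 0], [0, -0.032, -0.0108], 0], [[0, 0, 0], [0, -0.036, -0.012], 0], [[0, 0, 0], [0, -0.038, -0.0127], 0]]}}

```text
time_s: 28.8
position: [0.5123, 0.1678, 0.0827]
tcp_rot: [-0.06, 0.959, 0.277, -0.017]
ft_force: [0.2, 1.2, 9.7]
gripper_width: -0.0
grip_force: 4.7
```

```bash
cat >> lid.py <<'E'
def low_edge(tag):
    st=readout.observe(); im=viewer.get_image('wrist'); cv2.imwrite(f'pics/{tag}.png',im[:,:,::-1]); W=cam('wrist',st); n=nrm()
    h=cv2.cvtColor(im,cv2.COLOR_RGB2HSV); m=((h[...,0]<30)&(h[...,1]>70)&(h[...,2]>=50)).astype(np.uint8)
    print('pos',st['position'],'F',st['ft_force'],'Fn',st['ft_force']@n)
    for r in (205,215,225,232):
        c=np.flatnonzero(m[r,120:350])+120
        if len(c): print(r,c.min(),c.max(),onplane(W,(c.min(),r),n*.083,n).round(4))
E
python3 -c "
from lid import *
low_edge('w10')"
```

```text
pos [0.51227298 0.16782963 0.08273402] F [0.20824583 1.16178313 9.71551705] Fn 9.09338478682537
205 201 349 [0.4892 0.1239 0.1017]
215 201 349 [0.4943 0.1243 0.1016]
225 202 349 [0.4996 0.1251 0.1017]
232 202 349 [0.5033 0.1254 0.1016]
```

The lid follows: its lower edge stays at image column 201 beside the fingertips, with a normal force of about 9 N. I'll continue.

{"name": "step_arm", "arguments": {"motion": [[[0, 0, 0], [0, -0.003, -0.0007], 0], [[0, 0, 0], [0, -0.008, -0.0022], 0], [[0, 0, 0], [0, -0.013, -0.0037], 0], [[0, 0, 0], [0, -0.018, -0.0052], 0], [[0, 0, 0], [0, -0.023, -0.0067], 0], [[0, 0, 0], [0, -0.029, -0.0084], 0], [[0, 0, 0], [0, -0.035, -0.0103], 0], [[0, 0, 0], [0, -0.041, -0.012], 0], [[0, 0, 0], [0, -0.045, -0.0132], 0], [[0, 0, 0], [0, -0.047, -0.0138], 0]]}}

```text
time_s: 29.85
position: [0.5184, 0.1211, 0.07]
tcp_rot: [-0.06, 0.959, 0.278, -0.016]
ft_force: [-0.5, 0.1, 12.8]
gripper_width: 0.001
grip_force: 5.9
```

```bash
python3 -c "
from lid import *
low_edge('w11')"
```

```text
pos [0.518421   0.12108239 0.07001739] F [-0.50943468  0.1137737  12.84150385] Fn 12.357535274055154
205 201 349 [0.4953 0.0771 0.0891]
215 202 349 [0.5004 0.0779 0.0891]
225 202 349 [0.5057 0.0783 0.0891]
232 202 349 [0.5094 0.0786 0.089 ]
```

{"name": "step_arm", "arguments": {"motion": [[[0, 0, 0], [0, -0.003, -0.0009], 0], [[0, 0, 0], [0, -0.008, -0.0025], 0], [[0, 0, 0], [0, -0.013, -0.004], 0], [[0, 0, 0], [0, -0.018, -0.0055], 0], [[0, 0, 0], [0, -0.023, -0.007], 0], [[0, 0, 0], [0, -0.029, -0.0088], 0], [[0, 0, 0], [0, -0.035, -0.0107], 0], [[0, 0, 0], [0, -0.041, -0.0125], 0], [[0, 0, 0], [0, -0.045, -0.0137], 0], [[0, 0, 0], [0, -0.047, -0.0143], 0]]}}

```text
time_s: 30.9
position: [0.5243, 0.0739, 0.0572]
tcp_rot: [-0.06, 0.959, 0.277, -0.016]
ft_force: [0.5, 1.9, 13.2]
gripper_width: -0.001
grip_force: 6.2
```

```bash
python3 -c "
from lid import *
low_edge('w12')"
```

```text
pos [0.52434021 0.07390103 0.05724919] F [ 0.46919154  1.92731435 13.19963918] Fn 12.27116478890342
205 120 349 [ 0.5018 -0.0048  0.0671]
215 120 349 [ 0.5065 -0.0047  0.067 ]
225 120 349 [ 0.5113 -0.0047  0.0668]
232 120 349 [ 0.5148 -0.0047  0.0667]
```

```bash
python3 - <<'E'
from lid import *
sync(); n=nrm(); p=np.array([.5243,.0739,.0582]); c=np.array([.5255,.088,.093])
plan([(p+.08*n,ori(187,32)),(c+.085*n,ori(97,15))])
E
```

```text
[0.52486193 0.07368914 0.05814709] [ 0.95407642  0.48706441 13.80454364]
[0.004, 0.005, 0.003] [0.0002, 0.024, -0.0763]
[0.239, -0.234, 1.562] [-0.0028, 0.0557, -0.1031]
```

{"name": "step_arm", "arguments": {"motion": [[[0, 0, 0], [0, 0.003, -0.01], 0], [[0, 0, 0], [0, 0.01, -0.03], 0], [[0, 0, 0], [0, 0.02, -0.07], 0], [[0.05, -0.05, 0.15], [0, 0.03, -0.09], 0], [[0.1, -0.1, 0.29], [0, 0.04, -0.1], 30], [[0.15, -0.15, 0.43], [0, 0.05, -0.103], 60], [[0.2, -0.2, 0.57], [0, 0.056, -0.103], 100], [[0.22, -0.22, 0.71], [0, 0.056, -0.103], 100], [[0.239, -0.234, 0.85], [0, 0.056, -0.103], 100], [[0.239, -0.234, 0.99], [0, 0.056, -0.103], 100]]}}

```text
time_s: 31.95
position: [0.5227, 0.0665, 0.1705]
tcp_rot: [0.429, 0.894, 0.127, -0.032]
ft_force: [0.5, -0.6, -0.5]
gripper_width: 0.992
grip_force: 0.0
```

```bash
python3 - <<'E'
from lid import *
sync(); n=nrm(); c=np.array([.5255,.088,.093])
plan([(c+.085*n,ori(97,15))])
E
```

```text
[0.52317276 0.06646006 0.17152164] [ 0.46715225 -0.62568183 -0.51315019]
[0.078, 0.035, 0.565] [-0.0029, 0.0046, -0.0033]
```

{"name": "step_arm", "arguments": {"motion": [[[0.02, 0.01, 0.14], [-0.003, 0.005, -0.003], 100], [[0.04, 0.02, 0.28], [-0.003, 0.005, -0.003], 100], [[0.06, 0.03, 0.42], [-0.003, 0.005, -0.003], 100], [[0.078, 0.035, 0.565], [-0.003, 0.005, -0.003], 100], [[0.078, 0.035, 0.565], [-0.003, 0.005, -0.003], 100], [[0.078, 0.035, 0.565], [-0.003, 0.005, -0.003], 100], [[0.078, 0.035, 0.565], [-0.003, 0.005, -0.003], 100], [[0.078, 0.035, 0.565], [-0.003, 0.005, -0.003], 100], [[0.078, 0.035, 0.565], [-0.003, 0.005, -0.003], 100], [[0.078, 0.035, 0.565], [-0.003, 0.005, -0.003], 100]]}}

```text
time_s: 32.95
position: [0.5287, 0.0659, 0.1736]
tcp_rot: [0.655, 0.744, 0.086, -0.098]
ft_force: [-0.0, 0.3, -0.8]
gripper_width: 1.003
grip_force: 0.0
```

```bash
python3 - <<'E'
from lid import *
c=wristlid('w13',(175,60,325,256),c0=.067); print('c',c); sync()
n=nrm(); g=c-.0525*n+[0,0,.001]; a=96.5
plan([(g+.02*n,ori(97,15)),(g,ori(97,15))])
im=cv2.imread('pics/w13.png'); h=cv2.cvtColor(im,cv2.COLOR_BGR2HSV); ch=np.full(h.shape[:2],'.'); ch[(h[...,2]<90)&(h[...,1]<110)]='#'; ch[(h[...,0]<30)&(h[...,1]>70)&(h[...,2]>=50)]='w'
for r in range(40,300,10): print(r,''.join(ch[r,130:380:4]))
E
```

```text
box [[219.0, 115.0], [290.0, 115.0], [290.0, 246.0], [219.0, 246.0]]
sides 0.05905137628221124 0.12110299750368958
az 99.47713827353736
c [0.52793607 0.09143366 0.09175366]
[0.52926856 0.0658898  0.17464078] [ 1.1462716  -0.22026069 -0.37536987]
[0.001, -0.001, 0.005] [0.0034, 0.0019, 0.1182]
[0.001, -0.001, 0.005] [0.0033, 0.0019, 0.1382]
40 wwwwwwwwwwwwwwww..#.......................##.wwwwwwwwwwwwwwwwww
50 wwwwwwwwwwwwwwww..#.......................#..wwwwwwwwwwwwwwwwww
60 wwwwwwwwwwwwwwwww.#.......................#.wwwwwwwwwwwwwwwwwww
70 wwwwwwwwwwwwwwww..#.......................#.wwwwwwwwwwwwwwwwwww
80 wwwwwwwwwwwwwwwww.........................#.wwwwwwwwwwwwwwwwwww
90 wwwwwwwwwwwwwwwww...........................wwwwwwwwwwwwwwwwwww
100 wwwwwwwwwwwwwwwww...........................wwwwwwwwwwwwwwwwwww
110 wwwwwwwwwwwwwwwww...........................wwwwwwwwwwwwwwwwwww
120 wwwwwww.........#......wwwwwwwwwwwwwwwwww............wwwwwwwwww
130 wwwwwwww......#........wwwwwww...wwwwwwww............wwwwwwwwww
140 wwwwwwww....#..........wwwwwww....wwwwww.............wwwwwwwwww
150 wwwwwwww....
[... 303 characters left out ...]
.......##.wwwwwwwwww
200 wwwwwww................wwwwwwwwwwwwwwwww..........##.wwwwwwwwww
210 wwwwwww................wwwwwwwwwwwwwwwww..........#..wwwwwwwwww
220 wwwwwww................wwwwwwwwwwwwwwww..........##.wwwwwwwwwww
230 wwwwwww................wwwwww....wwwwww..........##.wwwwwwwwwww
240 wwwwwww................wwwwwwwwwwwwwwww..........##.wwwwwwwwwww
250 wwwwwwww.........................................#..wwwwwwwwwww
260 ww....###.......................................##.www###...www
270 #...################.###..#######.............####.www####...##
280 ..########wwwwwwwwwwwwwwwwwwwwwwwwwwwwwwwwwwwwwww..ww#######...
290 .########wwwwwwwwwwwwwwwwwwwwwwwwwwwwwwwwwwwwwwwwwwwww#######..
```

{"name": "step_arm", "arguments": {"motion": [[[0, 0, 0.005], [0.003, 0.002, 0.04], 100], [[0, 0, 0.005], [0.003, 0.002, 0.08], 100], [[0, 0, 0.005], [0.003, 0.002, 0.11], 100], [[0, 0, 0.005], [0.003, 0.002, 0.125], 100], [[0, 0, 0.005], [0.003, 0.002, 0.133], 100], [[0, 0, 0.005], [0.003, 0.002, 0.137], 100], [[0, 0, 0.005], [0.003, 0.002, 0.137], 85], [[0, 0, 0.005], [0.003, 0.002, 0.137], 70], [[0, 0, 0.005], [0.003, 0.002, 0.137], 58], [[0, 0, 0.005], [0.003, 0.002, 0.137], 58]], "grip_force": 35}}

```text
time_s: 34.0
position: [0.5274, 0.1039, 0.0438]
tcp_rot: [0.657, 0.742, 0.087, -0.097]
ft_force: [0.2, -0.7, 5.1]
gripper_width: 0.692
grip_force: 40.1
```

```bash
python3 - <<'E'
from lid import *
sync(); s=readout.observe(); print(s['gripper_width'],s['grip_force']); n=nrm(); p=s['position']+[0,0,.001]
plan([(p+.1*n,ori(97,15)),((.6106,-.2095,.11),ori(177,0))])
E
```

```text
[0.52791263 0.10388813 0.04484039] [ 0.24296541 -0.73388589  5.09415548]
0.6917184810595479 40.08930265903473
[0.005, -0.0, -0.0] [0.0001, -0.0, -0.1]
[0.185, -0.216, -1.389] [-0.2933, 0.0444, -0.146]
```

Gripped. I'll lift and carry it to the tote.

{"name": "step_arm", "arguments": {"motion": [[[0, 0, 0], [0, 0, -0.01], 50], [[0, 0, 0], [0, 0, -0.03], 50], [[0, 0, 0], [0, 0, -0.06], 50], [[0, 0, 0], [0, 0, -0.1], 50], [[0.05, -0.02, -0.1], [-0.02, 0, -0.13], 50], [[0.09, -0.05, -0.23], [-0.05, 0.005, -0.15], 50], [[0.13, -0.09, -0.36], [-0.09, 0.01, -0.165], 50], [[0.16, -0.12, -0.5], [-0.13, 0.02, -0.165], 50], [[0.18, -0.15, -0.63], [-0.17, 0.03, -0.16], 50], [[0.186, -0.17, -0.76], [-0.21, 0.035, -0.155], 50]]}}

```text
time_s: 35.0
position: [0.5914, -0.1337, 0.1368]
tcp_rot: [0.326, 0.944, -0.006, -0.056]
ft_force: [-0.2, 0.3, 0.4]
gripper_width: 0.696
grip_force: 39.4
```

```bash
python3 - <<'E'
from lid import *
sync(); print(readout.observe()['gripper_width'],readout.observe()['grip_force'])
plan([((.6106,-.2095,.08),ori(177,0))])
E
```

```text
[ 0.59187355 -0.13366004  0.13777978] [-0.18402312  0.32440262  0.39281955]
0.6964154323804967 39.44429576396942
[-0.015, -0.114, -0.612] [-0.0673, -0.0454, 0.0534]
```

{"name": "step_arm", "arguments": {"motion": [[[0, -0.03, -0.12], [-0.02, -0.01, 0], 50], [[0, -0.06, -0.25], [-0.045, -0.03, 0], 50], [[-0.01, -0.09, -0.38], [-0.06, -0.04, 0], 50], [[-0.015, -0.114, -0.5], [-0.067, -0.045, 0], 50], [[-0.015, -0.114, -0.612], [-0.067, -0.045, 0.01], 50], [[-0.015, -0.114, -0.612], [-0.067, -0.045, 0.025], 50], [[-0.015, -0.114, -0.612], [-0.067, -0.045, 0.04], 50], [[-0.015, -0.114, -0.612], [-0.067, -0.045, 0.053], 50], [[-0.015, -0.114, -0.612], [-0.067, -0.045, 0.053], 50], [[-0.015, -0.114, -0.612], [-0.067, -0.045, 0.053], 50]]}}

```text
time_s: 36.0
position: [0.6082, -0.2077, 0.0789]
tcp_rot: [0.029, 1.0, 0.0, -0.001]
ft_force: [0.3, -0.3, -0.2]
gripper_width: 0.688
grip_force: 39.4
```

```bash
python3 - <<'E'
from lid import *
sync(); st=readout.observe(); print(st['gripper_width'],st['grip_force'])
im=viewer.get_image('wrist'); cv2.imwrite('pics/w14.png',im[:,:,::-1]); W=cam('wrist',st)
h=cv2.cvtColor(im,cv2.COLOR_RGB2HSV); ch=np.full(h.shape[:2],'.'); ch[(h[...,2]<90)&(h[...,1]<110)]='#'; ch[(h[...,0]<30)&(h[...,1]>70)&(h[...,2]>=50)]='w'; ch[(h[...,0]>100)&(h[...,0]<130)&(h[...,1]>110)]='b'
for r in range(64,384,14): print(r,''.join(ch[r,0:512:8]))
plan([((.6106,-.2095,-.018),ori(177,0))])
E
```

```text
[ 0.6087259  -0.20765537  0.07990627] [ 0.27395552 -0.28200162 -0.17373554]
0.6880937894674208 39.44092512130737
64 wwwwwwwwwwwwwwwwwwwwwwwwwwwwwwwwwwwwwwwwwwwwwwwwwwwwwwwwwwwwwwww
78 wwwwwwwwwwwwwwwwwwwwwwwwwwwwwwwwwwwwwwwwwwwwwwwwwwwwwwwwwwwwwwww
92 ..............................b.bbbbbbbbbb...wwwwwwwwwwwwwwwwwww
106 bbbbbbbbbbbbbbbbbbbbbbbbbbbbbbbbbbbbbbbbbbbbbwwwwwwwwwwwwwwwwwww
120 bbbbbbbbbbbbbbbbbbbbbbbbbbbbbbbbbbbbbbbbbbbbbwwwwwwwwwwwwwwwwwww
134 bbbbbbbbbbwwwwwwwwwwbbbbbbbbbbbbbbbbbbbbbbbbbwwwwwwwwwwwwwwwwwww
148 bbbbbbbbbbwwww..wwww#bbwwwwwwwwwwwwwwwwwwbbbbwwwwwwwwwwwwwwwwwww
162 bbbbbbbbbb.wwww.wwwwwbbwwwwwwwwwwwwwwwwwwbbb.wwwwwwwww.wwwwwwwww
176 bbbbbbbbbbbwwwwwwwwwwbbwwwwwww....wwwwwwwbbb.wwwwwwwww....wwwwww
190 bbbbbbbbbbbwwwwwwwwwwbbwwwwwww....wwwwwwwbbbwwwwwwwwww...wwwwwww
204 bbbbbbbbbbbwww...wwwwbb.wwwwwwwwwwwwwwwwwbbbwwwwwwwwww...wwwwwww
218 bbbbbbbbbbbbwwwwwwwwwbbbwwwwwwwwwwwwwwww.bbbwwwwwwwwww...wwwwwww
232 wbbbbbbbbbbbwwwwwwwwwbbbwwwwwwwwwwwwwwww.bbbwwwwwwwwww...wwwwwww
246 wbbbbbbbbbbbwwww.wwww#b.wwwwwwwwwwwwwwww..b.wwwwwwwww...wwwwwwww
260 wwbbbbbbbbbb.www..www#.#wwwwwww..wwwwwww#.##wwwwwwwww...wwwwwwww
274 wwbbbbbbbbbbbbbbbbb##.##wwwwww....wwwwww##.##wwwwwwww...wwwwwwww
288 wwwbbbbbbbbbbbbbbb###.##wwwwwww..wwwwwww##.###wwwwwww...wwwwwwww
302 wwwbbbbbbb####b#########wwwwwwwwwwwwwwww##############wwwwwwwwww
316 wwwwbbbb###############bwwwwwwwwwwwwwwwwb##################wwwww
330 wwwwww#################wwwwwwwwwwwwwwwwww##################wwwww
344 wwww####################wwwwww....wwwwwww###################wwww
358 ww#######w#####www######w##############w######www#####w#######ww
372 ##############wwww############################wwww##############
[0.001, -0.003, -0.007] [-0.0023, -0.0018, 0.0979]
```

Both lids are visible and the first is flat in the tote at columns 80-168. There's clearance on both sides, so I'll lower.

{"name": "step_arm", "arguments": {"motion": [[[0, 0, 0], [-0.002, -0.004, 0.02], 50], [[0, 0, 0], [-0.002, -0.004, 0.045], 50], [[0, 0, 0], [-0.002, -0.004, 0.065], 50], [[0, 0, 0], [-0.002, -0.004, 0.08], 50], [[0, 0, 0], [-0.002, -0.004, 0.09], 50], [[0, 0, 0], [-0.002, -0.004, 0.096], 50], [[0, 0, 0], [-0.002, -0.004, 0.099], 50], [[0, 0, 0], [-0.002, -0.004, 0.101], 50], [[0, 0, 0], [-0.002, -0.004, 0.102], 50], [[0, 0, 0], [-0.002, -0.004, 0.102], 50]]}}

```text
time_s: 37.05
position: [0.6105, -0.2124, -0.0217]
tcp_rot: [0.029, 1.0, -0.0, -0.0]
ft_force: [-0.2, 0.3, -0.8]
gripper_width: 0.693
grip_force: 39.5
```

{"name": "step_arm", "arguments": {"motion": [[[0, 0, 0], [0, 0, 0.0005], 50], [[0, 0, 0], [0, 0, 0.001], 50], [[0, 0, 0], [0, 0, 0.0015], 50], [[0, 0, 0], [0, 0, 0.002], 50], [[0, 0, 0], [0, 0, 0.0025], 50], [[0, 0, 0], [0, 0, 0.003], 50], [[0, 0, 0], [0, 0, 0.0035], 50], [[0, 0, 0], [0, 0, 0.004], 50], [[0, 0, 0], [0, 0, 0.004], 50], [[0, 0, 0], [0, 0, 0.004], 50]]}}

```text
time_s: 38.05
position: [0.6101, -0.2122, -0.0263]
tcp_rot: [0.029, 1.0, 0.0, -0.001]
ft_force: [0.2, 0.1, -0.4]
gripper_width: 0.69
grip_force: 39.5
```

{"name": "step_arm", "arguments": {"motion": [[[0, 0, 0], [0, 0, 0.0005], 50], [[0, 0, 0], [0, 0, 0.001], 50], [[0, 0, 0], [0, 0, 0.0015], 50], [[0, 0, 0], [0, 0, 0.002], 50], [[0, 0, 0], [0, 0, 0.0025], 50], [[0, 0, 0], [0, 0, 0.003], 50], [[0, 0, 0], [0, 0, 0.0035], 50], [[0, 0, 0], [0, 0, 0.004], 50], [[0, 0, 0], [0, 0, 0.004], 50], [[0, 0, 0], [0, 0, 0.004], 50]]}}

```text
time_s: 39.05
position: [0.6105, -0.2124, -0.0289]
tcp_rot: [0.029, 1.0, -0.0, -0.0]
ft_force: [-2.9, 1.1, 6.2]
gripper_width: 0.692
grip_force: 40.1
```

Contact at the predicted height. I'll release and retreat upward.

{"name": "step_arm", "arguments": {"motion": [[[0, 0, 0], [0, 0, -0.001], 68], [[0, 0, 0], [0, 0, -0.001], 75], [[0, 0, 0], [0, 0, -0.001], 82], [[0, 0, 0], [0, 0, -0.001], 86], [[0, 0, 0], [0, 0, -0.001], 86], [[0, 0, 0], [0, 0, -0.02], 86], [[0, 0, 0], [0, 0, -0.06], 86], [[0, 0, 0], [0, 0, -0.11], 86], [[0, 0, 0], [0, 0, -0.16], 86], [[0, 0, 0], [0, 0, -0.2], 86]]}}

```text
time_s: 40.05
position: [0.611, -0.2125, 0.1729]
tcp_rot: [0.029, 1.0, -0.0, 0.001]
ft_force: [0.3, -0.8, 0.6]
gripper_width: 0.863
grip_force: 0.0
```

{"name": "step_arm", "arguments": {"motion": [[[0, 0, 0], [0.03, 0.04, -0.05], 86], [[0, 0, 0], [0.06, 0.08, -0.08], 86], [[0, 0, 0], [0.09, 0.12, -0.08], 86], [[0, 0, 0], [0.12, 0.16, -0.08], 86], [[0, 0, 0], [0.15, 0.2, -0.08], 86], [[0, 0, 0], [0.18, 0.22, -0.08], 86], [[0, 0, 0], [0.2, 0.23, -0.08], 86], [[0, 0, 0], [0.2, 0.23, -0.08], 86], [[0, 0, 0], [0.2, 0.23, -0.08], 86], [[0, 0, 0], [0.2, 0.23, -0.08], 86]]}}

```text
time_s: 41.05
position: [0.4251, 0.0285, 0.2497]
tcp_rot: [0.03, 1.0, 0.0, -0.001]
ft_force: [0.4, 0.5, -0.1]
gripper_width: 0.859
grip_force: 0.0
```

```bash
python3 - <<'E'
from lid import *
im=viewer.get_image('top'); cv2.imwrite('pics/t15.png',im[:,:,::-1]); T=cam('top')
h=cv2.cvtColor(im,cv2.COLOR_RGB2HSV)
b=cv2.inRange(h,(105,110,30),(130,255,255)); 
k=np.zeros_like(b); x0,y0,x1,y1=314,121,386,172; k[y0:y1,x0:x1]=255-b[y0:y1,x0:x1]
for c in cv2.findContours(cv2.morphologyEx(k,cv2.MORPH_OPEN,np.ones((3,3))),cv2.RETR_EXTERNAL,cv2.CHAIN_APPROX_NONE)[0]:
    if cv2.contourArea(c)<60: continue
    P=np.array([onz(T,p[0],.021)[:2] for p in c],np.float32); print('in tote',cv2.minAreaRect(P))
    m=np.zeros_like(b); cv2.drawContours(m,[c],-1,255,-1); print(cv2.mean(im,m)[:3])
old=cv2.imread('pics/top0.png')[:,:,::-1]
d=cv2.inRange(np.abs(im.astype(int)-old).max(2).astype(np.uint8),35,255); d=cv2.morphologyEx(d,cv2.MORPH_OPEN,np.ones((3,3)))
for c in cv2.findContours(d,cv2.RETR_EXTERNAL,cv2.CHAIN_APPROX_NONE)[0]: print('changed',cv2.boundingRect(c))
# stick in tray
m=cv2.inRange(h,(5,90,60),(25,255,255)); k=np.zeros_like(m);k[195:240,330:412]=m[195:240,330:412]
c=max(cv2.findContours(cv2.morphologyEx(k,cv2.MORPH_OPEN,np.ones((5,5))),cv2.RETR_EXTERNAL,cv2.CHAIN_APPROX_NONE)[0],key=cv2.contourArea)
print('stick',cv2.minAreaRect(np.array([onz(T,p[0],.046)[:2] for p in c],np.float32)))
print(readout.observe()['position'],readout.observe()['ft_force'])
E
```

```text
in tote ((0.6089199781417847, -0.3121985197067261), (0.061478424817323685, 0.12207812070846558), 87.52723693847656)
(130.99430523917994, 97.20728929384966, 66.64806378132118)
in tote ((0.6118782758712769, -0.21282170712947845), (0.061791062355041504, 0.1221427470445633), 88.04163360595703)
(172.77333333333334, 124.87222222222222, 85.86888888888889)
changed (242, 380, 5, 4)
changed (99, 373, 3, 3)
changed (268, 366, 3, 3)
changed (257, 360, 4, 7)
changed (243, 359, 7, 8)
changed (293, 356, 22, 28)
changed (245, 352, 3, 3)
changed (239, 351, 5, 7)
changed (303, 346, 3, 3)
changed (257, 338, 31, 26)
changed (285, 337, 5, 5)
changed (280, 334, 5, 5)
changed (275, 332, 3, 3)
changed (259, 328, 9, 6)
changed (0, 316, 93, 68)
changed (272, 236, 15, 5)
changed (336, 218, 71, 20)
changed (78, 146, 236, 238)
changed (222, 141, 3, 4)
changed (353, 126, 23, 44)
changed (320, 126, 22, 43)
stick ((0.40189558267593384, -0.31591835618019104), (0.23182277381420135, 0.12537512183189392), 88.53225708007812)
[0.42513993 0.02833775 0.24962687] [0.2270383  0.19777437 0.43988787]
```

Both lids measure 122 x 61 mm in the tote, at ±50 mm and level. The stick is in the tray, and nothing else on the bench moved apart from shadows.

```bash
python3 -c "
from rig import hand_in; print(hand_in())"
```

```text
the job is handed in; nothing more can be done
None
```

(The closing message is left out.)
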